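Put the tools back in the shadow-foam tray

TASK

Put the four tools that lie on the bench to the left of the steel tray - the large and the small spanner, the cold chisel and the six-sided drift with the brass end - back in the tray, each in the foam cut-out made for its own shape and size and pointing the way the cut-out shows (only the drift may lie either way round). Each must lie right down on the floor of its cut-out, with none perched on the foam, and all four must still lie so when you let go.

Things in the scene. Friction and masses are not known exactly. Their poses are not given: they have to be found in the camera images.
- large_spanner_grip (a point): Large bright combination spanner lying flat, 201 mm long: ring end 34 mm across at +y, open jaw 36 mm at -y, 8 mm thick. Point: middle of the shank, half-way up, 3.5 mm above what it lies on; the shank is 10 mm wide and its faces are 1 and 6 mm above what it lies on: take it by the sides there. x across, y towards the ring, z up. 0.14 kg.
- small_spanner_grip (a point): Small bright combination spanner lying flat, 163 mm long: ring end 26 mm across at +y, open jaw 28 mm at -y, 8 mm thick. Point: middle of the shank, half-way up, 3.5 mm above what it lies on; the shank is 8 mm wide and its faces are 1 and 6 mm above what it lies on: take it by the sides there. x across, y towards the ring, z up. 0.10 kg.
- chisel_grip (a point): Cold chisel, a short grey steel bar with rust stains, 138 mm long, shank 18 mm wide and 16 mm high, with a spread round head (23 mm) at +y and the cutting edge at -y. Point: middle of its length, half-way up the shank, 8 mm above what it lies on. x across, y towards the head, z up. Take it by the sides. 0.2 kg.
- drift_grip (a point): Straight six-sided steel drift (bar) with a short brass end, lying flat, 161 mm long, 20 mm wide, 17 mm high. Point: middle of its length, half-way up, 8.5 mm above what it lies on. x across, y along the bar, z up. Take it by the sides. 0.45 kg.
- tool_tray: Fixed grey steel tray, 312 mm (x) by 231 mm (y), 21 mm high, with four foam inlays side by side along x in any order, 70 mm apart, flush with its rim. A finger trough, as deep as the cut-outs, crosses all four along x, from 30 mm on the -y to 50 mm on the +y side of their middle line, up to the rim. Origin: on the bench, middle of the front edge (-y; middle line 116 mm from it towards +y, the back); z up.
- spray_gun: Spray gun with a round cup, hanging from the shelf behind the tray; solid and fixed, not part of the job: keep arm and tools clear of it. Origin: under the middle of the cup, 160 mm above the bench; the cup and gun reach up from there, about 75 mm to the front, 85 mm to the right and 120 mm to the left.
- large_spanner_inlay_seat (a point): Blue-green cut-out for the large spanner in a dark foam inlay of the tray: 216 mm long, ring end 50 mm wide at +y, jaw end 51 mm at -y, shank slot 26 mm; some 7 mm clear all round, walls 11 mm high. Point: on its floor, 10 mm above the bench, at its middle; the tool's listed point belongs straight above it (3.5 mm above when home). Axes as the seated tool's.
- small_spanner_inlay_seat (a point): Blue-green cut-out for the small spanner in a dark foam inlay of the tray: 179 mm long, ring end 42 mm wide at +y, jaw end 43 mm at -y, shank slot 24 mm; some 7 mm clear all round, walls 11 mm high. Point: on its floor, 10 mm above the bench, at its middle; the tool's listed point belongs straight above it (3.5 mm above when home). Axes as the seated tool's.
- chisel_inlay_seat (a point): Blue-green cut-out for the chisel in a dark foam inlay of the tray: 153 mm long, 34 mm wide, widened to 43 mm at the head end, +y; some 7 mm clear all round, walls 11 mm high. Point: on its floor, 10 mm above the bench, at its middle; the tool's listed point belongs straight above it (8 mm above when home). Axes as the seated tool's.
- drift_inlay_seat (a point): Blue-green cut-out for the drift in a dark foam inlay of the tray: plain slot 176 mm long, 35 mm wide, drift either way round; some 7 mm clear all round, walls 11 mm high. Point: on its floor, 10 mm above the bench, at its middle; the tool's listed point belongs straight above it (8.5 mm above when home). Axes as the seated tool's.
Things that resemble listed ones, but are neither listed nor needed, are in the scene too. Leave any purple look-alike of the part that bears large_spanner_grip alone.

How it is judged:
By the outcome, as a careful person would: the job done as asked, in the order asked, and still so for the second after the job is handed in, with the robot touching nothing.
It also fails if it takes over 106 s, if anything falls off the work surface, if the arm or the gripper's body presses on something with over 40 N, if the wrist force passes 120 N, or if a joint passes its speed limit or range.

ROBOT

A 7-joint arm with a two-finger parallel gripper is mounted at the origin on a cart in front of the work surface, level with it; the furniture and walls round the work are solid. World frame = base frame: x ahead of the robot, y to its left, z up, the work surface at z = 0. Lengths are in m, angles in rad, forces in N, time in s.
With the tool pointing down it reaches from about 0.4 to 0.85 m from the base axis. Payload 4.5 kg.
Tool frame: the origin (TCP) lies on the centre line of the jaws, within the pads' length; the fingertips stand 25 mm ahead of it and the grasp point (between the pads) lies 6 mm ahead of it; z points along the fingers, y is the direction in which the jaws open and shut (so a half turn about z gives the same grasp; the last joint's range is limited). The gripper opens to 88 mm and grips with 3 to 60 N. Pads are 18 mm wide; open, the fingers measure 123 mm over their backs; the gripper's body (75 mm by 187 mm) begins 45 mm behind the grasp point.
Start: joints at [1.182, 0.689, -0.195, 1.565, 0.157, 0.902, -0.215], TCP at [0.256, -0.57, 0.264] pointing down, gripper open.
Joint ranges: [-3.01, 3.01], [-0.46, 2.08], [-1.47, 1.51], [0.13, 2.56], [-1, 4.14], [0.04, 2.09], [-2.66, 2.66]. Speed limits (rad/s): [2.57, 2.57, 3.14, 3.14, 3.14, 3.14, 3.14].

INTERFACE

Orientations are given as a unit quaternion [x, y, z, w].
In Python, from plant import r, eyes gives the robot as it stands.
- The arm moves only by the tool servo_tool, never from a script. Its argument "deltas" is a list of rows, each an object of numbers: "dx", "dy", "dz": the shift along the tool's x, y, z in units of 60 mm (1.0 is 60 mm); "ax", "ay", "az": the turn, a rotation vector about the tool's x, y, z in units of 6 degrees (1.0 is 6 degrees); "hand": the finger opening in mm, from 0 to 88.1. A call has 1 to 10 rows; each row is the pose to reach, as a shift and turn from the pose commanded when the call began, along the tool's axes at that moment; what a row does not reach only later rows make up. A row lasts 1/8 s, in which the tool goes at most 62.5 mm and 10.7 degrees, less where a joint would pass 70% of its speed; a pose out of reach is approached as far as the arm can. A call with a gripper value outside its range is refused whole. The fingers move at their own pace and stop on an object; "newtons" is the grip in N (left out, the last holds). Time passes only in rows, so rows that repeat a pose let the fingers close. It gives the time, the measured TCP pose, the force and the opening at its end, in the units of the state.
- r.get_state(): the state, without advancing time (a new reading comes with each control period).
- eyes.snapshot(name): name is "side" or "top" or "wrist"; returns (picture, depth): 384x512x3 uint8, red, green, blue; 384x512 float32, m along the optical axis (not along the pixel's ray), 0 where there is no reading.
- eyes.camera_model(name): a dict with "fx", "fy", "cx", "cy" (pixels), "pose" (4x4, takes a point from camera to world coordinates). Camera axes: x right, y up, looking along -z (the intrinsics and any distortion apply to the point x, -y, -z); pixel columns grow to the right and rows downward; lengths in m; the calibration is good to about 2 mm. A picture is of the moment at which its call begins: read the wrist's pose just before it. camera_model takes no time and is no camera call; for the wrist camera it gives the pose at the moment of the call.
- r.finish_job(): hands the job in, once; it reports no verdict.
The state is a dict: "clock": time; "q": joint angles; "qd": joint speeds; "joint_torque": joint torques, N m; "tool_pos": TCP position; "eef_rot": TCP orientation; "contact_force": force on the tool from outside, world axes, zero at the start; "moment": the same for the moment, N m; "opening": opening from 0.0 (shut) to 1.0 (fully open).
Only numpy, scipy, OpenCV 4.12 (cv2) and the standard library are available. Lean on these libraries where they do the work, as an engineer would, in place of code of your own. Each camera call takes 0.05 s, during which the arm holds its last target.

## Working session

There is one attempt and no reset: what is moved stays moved. The work goes in short steps, Python scripts to look and compute and a tool call to move; the robot and the scene stay as the last step left them, time stands still between calls to the robot, and variables do not carry over. Pictures are saved under pics/ and viewed, and the job is handed in when it is done.

Besides the shell and the picture viewer there is one more tool, called in YAML: its name, and indented under it one key for each argument. servo_tool: Moves the arm, as the interface text tells. Its arguments: {"type":"object","properties":{"deltas":{"type":"array","items":{"type":"object","properties":{"dx":{"type":"number"},"dy":{"type":"number"},"dz":{"type":"number"},"ax":{"type":"number"},"ay":{"type":"number"},"az":{"type":"number"},"hand":{"type":"number"}}}},"newtons":{"type":"number"}},"required":["deltas"]}

```bash
ls; mkdir -p pics
cat > h.py <<'E'
import numpy as np, cv2
from plant import r, eyes
def snap(name,fn=None):
    m=eyes.camera_model(name); p,d=eyes.snapshot(name)
    if fn: cv2.imwrite('pics/'+fn,p[:,:,::-1]); np.savez('pics/'+fn+'.npz',p=p,d=d,m=m,allow_pickle=True)
    return p,d,m
E
python3 - <<'E'
from h import *
s=r.get_state()
for k,v in s.items(): print(k,np.round(v,3))
for n in ('top','side','wrist'):
    p,d,m=snap(n,n+'0.png'); print(n,{k:(np.round(v,3).tolist()) for k,v in m.items() if k!='x'}, (d>0).mean())
E
```

```text
pics
clock 0.0
q [ 1.182  0.69  -0.195  1.566  0.157  0.902 -0.215]
qd [ 0.    -0.    -0.    -0.002  0.002  0.     0.002]
joint_torque [-0.0000e+00 -5.2756e+01 -1.2670e+00 -1.5343e+01 -5.3000e-02  7.0000e-03
  0.0000e+00]
tool_pos [ 0.256 -0.569  0.263]
eef_rot [ 0.978  0.21  -0.    -0.001]
contact_force [ 1.081  0.081 -0.155]
moment [0.007 0.024 0.032]
opening 0.997
top {'fx': 352.145, 'fy': 352.145, 'cx': 251.972, 'cy': 188.789, 'pose': [[-0.046, 0.969, -0.243, 0.285], [-0.999, -0.046, 0.009, 0.269], [-0.003, 0.244, 0.97, 1.377], [0.0, 0.0, 0.0, 1.0]]} 0.9960378011067709
side {'fx': 388.129, 'fy': 388.129, 'cx': 252.043, 'cy': 194.494, 'pose': [[-0.999, 0.021, -0.043, 0.524], [-0.048, -0.452, 0.891, 1.471], [-0.001, 0.892, 0.452, 0.73], [0.0, 0.0, 0.0, 1.0]]} 0.995819091796875
wrist {'fx': 314.99, 'fy': 314.99, 'cx': 257.278, 'cy': 189.431, 'pose': [[0.409, 0.88, 0.243, 0.318], [-0.913, 0.395, 0.108, -0.542], [-0.001, -0.266, 0.964, 0.384], [0.0, 0.0, 0.0, 1.0]]} 0.9959818522135416
```

View pics/top0.png

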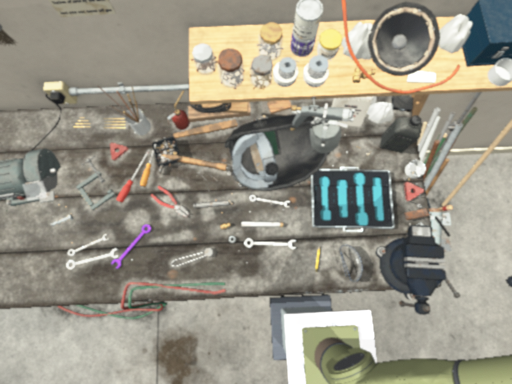

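View pics/side0.png

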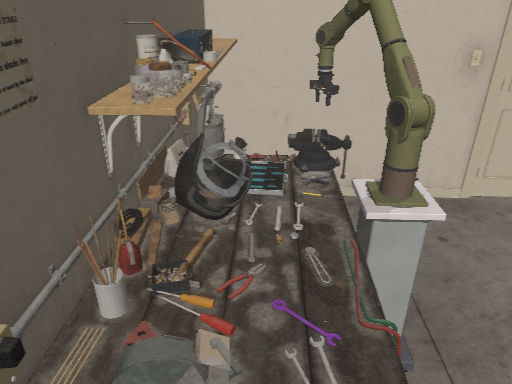

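View pics/wrist0.png

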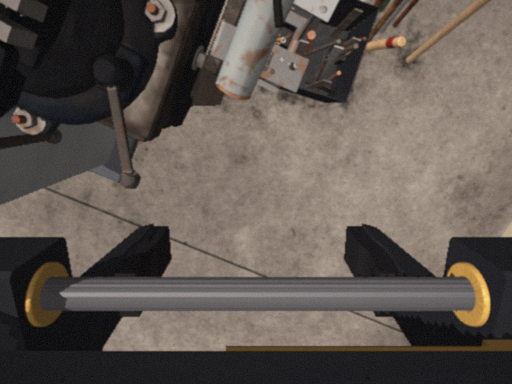

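```bash
python3 - <<'E'
import cv2
p=cv2.imread('pics/top0.png')
cv2.imwrite('pics/c1.png',cv2.resize(p[175:275,180:340],None,fx=5,fy=5,interpolation=cv2.INTER_CUBIC))
cv2.imwrite('pics/c2.png',cv2.resize(p[155:240,300:410],None,fx=7,fy=7,interpolation=cv2.INTER_CUBIC)[:600])
cv2.imwrite('pics/c3.png',cv2.resize(p[130:280,40:220],None,fx=4,fy=4,interpolation=cv2.INTER_CUBIC))
E
cat >> h.py <<'E'
def load(fn):
    z=np.load('pics/'+fn+'.npz',allow_pickle=True); return z['p'],z['d'],z['m'].item()
def plane(m,uv,z):
    uv=np.atleast_2d(uv).astype(float); T=m['pose']
    ray=np.c_[(uv[:,0]-m['cx'])/m['fx'],-(uv[:,1]-m['cy'])/m['fy'],-np.ones(len(uv))]@T[:3,:3].T
    return T[:3,3]+ray*((z-T[2,3])/ray[:,2])[:,None]
def cloud(d,m):
    T=m['pose'];v,u=np.mgrid[:d.shape[0],:d.shape[1]]
    c=np.stack([(u-m['cx'])/m['fx']*d,-(v-m['cy'])/m['fy']*d,-d],-1)
    return c@T[:3,:3].T+T[:3,3]
E
python3 - <<'E'
from h import *
print(eyes.camera_model('top').keys())
p,d,m=load('top0.png')
for n,uv,z in [('tray corners',[(312,170),(390,170),(396,228),(314,227)],.021),('small',[(250,198),(289,204)],.004),('drift',[(222,225),(283,224)],.008),('large',[(245,243),(294,244)],.004),('chisel?',[(194,206),(233,203)],.01),('left1',[(69,250),(107,238)],.004),('left2',[(68,265),(116,254)],.004)]:
    w=plane(m,uv,z);print(n,np.round(w,3).tolist(),np.linalg.norm(w[0]-w[1]))
c=cloud(d,m)
for uv in [(270,201),(262,224),(270,244),(212,204),(230,240),(330,200),(353,225)]: print(uv,c[uv[1],uv[0]].round(4))
E
```

```text
dict_keys(['fx', 'fy', 'cx', 'cy', 'pose'])
tray corners [[0.691, 0.012, 0.021], [0.677, -0.301, 0.021], [0.443, -0.291, 0.021], [0.462, 0.024, 0.021]] 0.3135079655848981
small [[0.592, 0.266, 0.004], [0.56, 0.113, 0.004]] 0.15706736245968805
drift [[0.488, 0.381, 0.008], [0.481, 0.142, 0.008]] 0.2385405844226664
large [[0.414, 0.294, 0.004], [0.402, 0.105, 0.004]] 0.1895890085218452
chisel? [[0.568, 0.489, 0.01], [0.573, 0.335, 0.01]] 0.15465034768174724
left1 [[0.419, 0.973, 0.004], [0.459, 0.829, 0.004]] 0.14942108559493925
left2 [[0.362, 0.972, 0.004], [0.395, 0.791, 0.004]] 0.18429969724323955
(270, 201) [0.5749 0.1875 0.008 ]
(262, 224) [0.4834 0.2244 0.0159]
(270, 244) [0.4058 0.1974 0.0063]
(212, 204) [0.5723 0.4174 0.0139]
(230, 240) [0.4279 0.351  0.0106]
(330, 200) [ 0.5667 -0.0498  0.0129]
(353, 225) [ 0.4622 -0.1266  0.022 ]
```

View pics/c1.png

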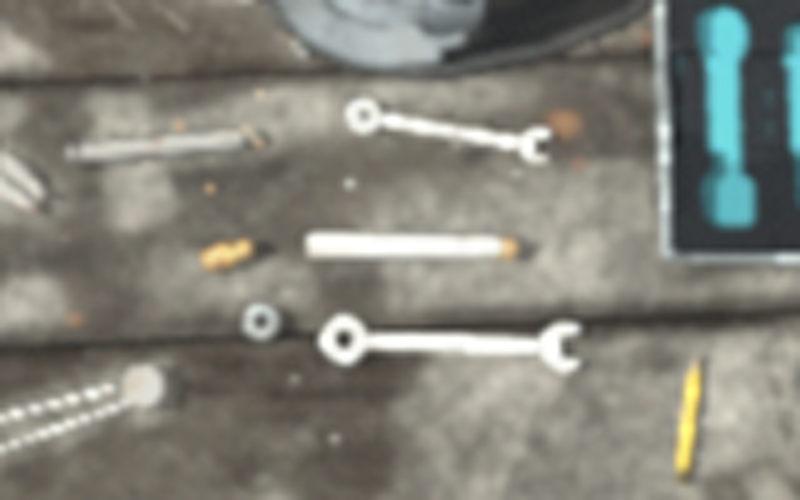

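View pics/c2.png

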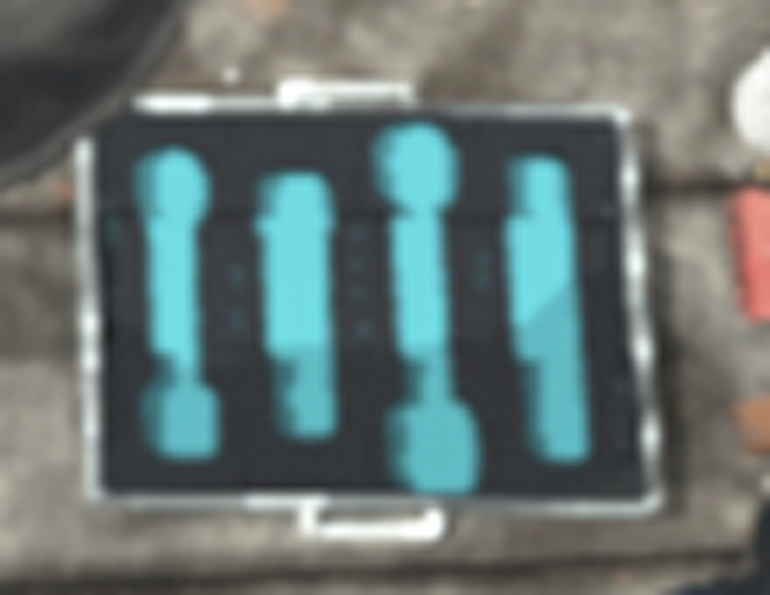

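View pics/c3.png

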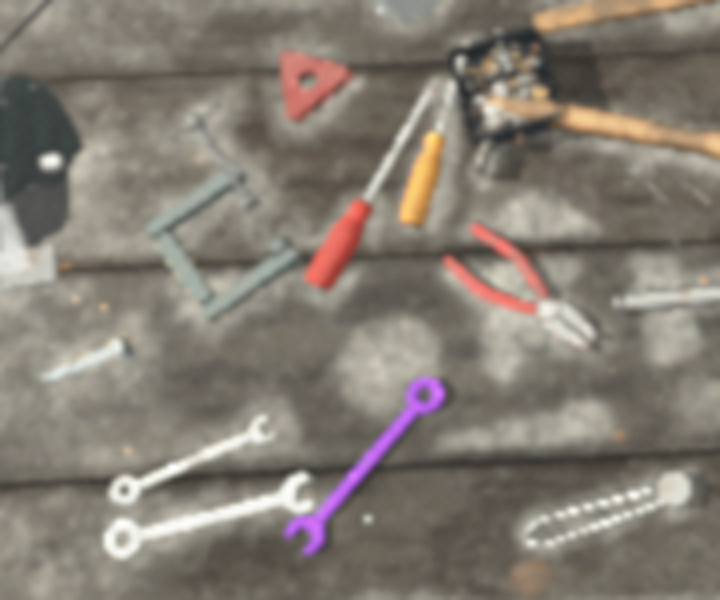

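Run:
```python
from h import *
for n in ('top','side'):
    p,d,m=load(n+'0.png'); c=cloud(d,m)
    g=c[(c[...,2]>.13)&(c[...,2]<.45)&(c[...,0]>.35)&(c[...,0]<.9)&(c[...,1]>-.35)&(c[...,1]<.6)]
    for z0 in np.arange(.13,.45,.04):
        s=g[(g[:,2]>=z0)&(g[:,2]<z0+.04)&(g[:,0]<.8)]
        if len(s): print(n,round(z0,2),len(s),s.min(0).round(3),s.max(0).round(3))
p,d,m=load('top0.png');c=cloud(d,m)
for uv in [(240,215),(240,235),(300,235),(300,215),(220,215),(330,262)]: print(uv,c[uv[1],uv[0]].round(4))
```

```text
top 0.13 1438 [ 0.35 -0.35  0.13] [0.8  0.34 0.17]
top 0.17 593 [ 0.595 -0.349  0.17 ] [0.8   0.353 0.21 ]
top 0.21 563 [ 0.609 -0.345  0.21 ] [0.8   0.338 0.25 ]
top 0.25 1178 [ 0.604 -0.05   0.25 ] [0.8   0.318 0.29 ]
top 0.29 631 [ 0.611 -0.038  0.29 ] [0.785 0.24  0.329]
top 0.33 232 [ 0.702 -0.046  0.33 ] [0.785 0.115 0.369]
top 0.37 109 [0.731 0.014 0.371] [0.773 0.131 0.41 ]
top 0.41 899 [ 0.711 -0.346  0.41 ] [0.785 0.428 0.45 ]
side 0.13 872 [ 0.35 -0.35  0.13] [0.8  0.35 0.17]
side 0.17 467 [ 0.597 -0.016  0.17 ] [0.8   0.357 0.21 ]
side 0.21 504 [ 0.61  -0.001  0.21 ] [0.8   0.341 0.25 ]
side 0.25 823 [ 0.604 -0.001  0.25 ] [0.799 0.322 0.29 ]
side 0.29 367 [ 0.613 -0.022  0.29 ] [0.788 0.242 0.33 ]
side 0.33 192 [ 0.705 -0.037  0.33 ] [0.799 0.119 0.37 ]
side 0.37 148 [0.732 0.024 0.371] [0.779 0.133 0.41 ]
side 0.41 342 [ 0.712 -0.331  0.41 ] [0.798 0.434 0.45 ]
(240, 215) [ 0.5259  0.309  -0.002 ]
(240, 235) [0.4458 0.3118 0.0068]
(300, 235) [0.4354 0.0784 0.0028]
(300, 215) [5.144e-01 7.180e-02 5.000e-04]
(220, 215) [0.5289 0.3879 0.0022]
(330, 262) [ 0.3274 -0.0287 -0.0009]
```

Run:
```python
from h import *
p=cv2.imread('pics/side0.png')
cv2.imwrite('pics/c4.png',cv2.resize(p[0:150,290:460],None,fx=4,fy=4,interpolation=cv2.INTER_CUBIC))
p,d,m=load('side0.png'); c=cloud(d,m)
g=c[(c[...,0]>.0)&(c[...,0]<.5)&(c[...,1]>-.75)&(c[...,1]<-.35)&(c[...,2]>.2)]
a=np.array([np.cos(.423),np.sin(.423)]); b=np.array([a[1],-a[0]])
q=g[:,:2]-[.256,-.569]; X=q@a; Y=q@b; Z=g[:,2]-.263
for z0 in np.arange(-.03,.4,.02):
    s=(Z>=z0)&(Z<z0+.02)&(abs(X)<.2)&(abs(Y)<.2)
    if s.sum()>3: print(z0.round(2),s.sum(),'x',X[s].min().round(3),X[s].max().round(3),'y',Y[s].min().round(3),Y[s].max().round(3))
```

```text
-0.03 25 x -0.013 0.015 y -0.063 0.057
-0.01 35 x -0.011 0.015 y -0.064 0.054
0.01 38 x -0.016 0.015 y -0.07 0.057
0.03 64 x -0.038 0.035 y -0.093 0.081
0.05 113 x -0.033 0.038 y -0.096 0.085
0.07 124 x -0.032 0.036 y -0.103 0.094
0.09 57 x -0.02 0.029 y -0.05 0.016
0.11 63 x -0.031 0.04 y -0.053 0.018
0.13 63 x -0.035 0.041 y -0.043 0.015
0.15 56 x -0.035 0.037 y -0.048 0.008
0.17 70 x -0.029 0.039 y -0.043 0.019
0.19 67 x -0.027 0.042 y -0.044 0.012
0.21 66 x -0.026 0.042 y -0.04 0.034
0.23 67 x -0.026 0.038 y -0.049 0.008
0.25 73 x -0.039 0.047 y -0.044 0.022
0.27 100 x -0.047 0.055 y -0.063 0.027
0.29 116 x -0.058 0.054 y -0.081 0.032
0.31 132 x -0.054 0.054 y -0.104 0.039
0.33 126 x -0.037 0.046 y -0.127 0.022
0.35 133 x -0.041 0.043 y -0.152 0.001
0.37 115 x -0.049 0.025 y -0.176 -0.054
0.39 129 x -0.058 0.019 y -0.198 -0.067
```

View pics/c4.png

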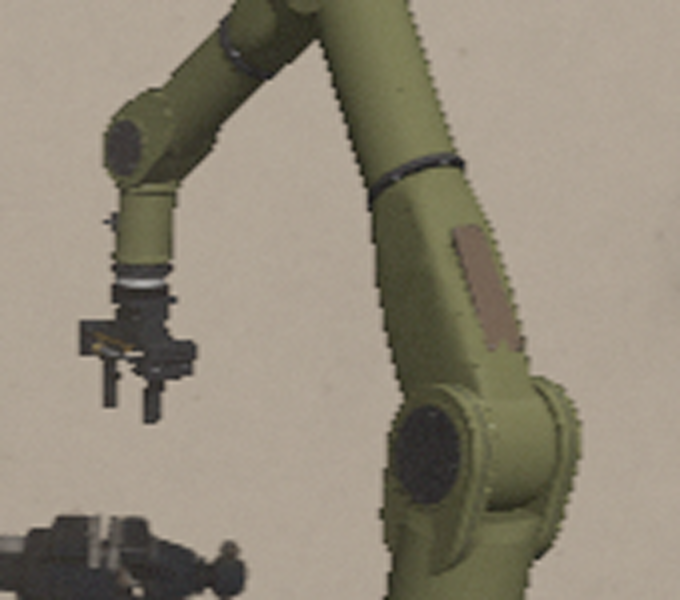

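```bash
cat >> h.py <<'E'
from scipy.spatial.transform import Rotation as R
def Rt(yaw,tilt_axis=None,tilt=0):
    # tool x at yaw (deg) , pointing down; extra world-frame tilt about axis (deg)
    y=np.radians(yaw); x=[np.cos(y),np.sin(y),0]; z=[0,0,-1]; yy=np.cross(z,x)
    M=R.from_matrix(np.c_[x,yy,z])
    if tilt_axis is not None: M=R.from_rotvec(np.radians(tilt)*np.array(tilt_axis))*M
    return M
def go(pos,rot,start=None):
    """deltas from current (or start=(pos,rot)); returns dict and prints; also the end pose"""
    if start is None:
        s=r.get_state(); p0=s['tool_pos']; r0=R.from_quat(s['eef_rot'])
    else: p0,r0=start
    d=r0.inv().apply(np.array(pos)-p0)/.06; a=np.degrees((r0.inv()*rot).as_rotvec())/6
    print('d',d.round(3).tolist(),'a',a.round(3).tolist(),'dist mm',np.linalg.norm(d)*60//1,'deg',np.linalg.norm(a)*6//1)
    return np.array(pos),rot
def st():
    s=r.get_state(); x=R.from_quat(s['eef_rot']).as_matrix()
    print('t',round(s['clock'],2),'pos',np.round(s['tool_pos'],4),'yaw',np.degrees(np.arctan2(x[1,0],x[0,0])).round(2),'z',x[:,2].round(3),'F',np.round(s['contact_force'],1),'op',round(s['opening']*88.1,1),'q',np.round(s['q'],2))
    return s
E
python3 - <<'E'
from h import *
p,d,m=load('top0.png');c=cloud(d,m)
for y0 in np.arange(-.7,0.1,.1):
  for x0 in np.arange(.2,.6,.1):
    s=c[(c[...,0]>x0)&(c[...,0]<x0+.1)&(c[...,1]>y0)&(c[...,1]<y0+.1)]
    if len(s): print(x0.round(1),y0.round(1),'zmax',s[:,2].max().round(2),end=' | ')
  print()
st()
e=go([.42,-.28,.33],Rt(60)); go([.42,.22,.33],Rt(90)); go([.42,.22,.33],Rt(90),e)
E
```

```text
0.2 -0.6 zmax 0.26 | 0.3 -0.6 zmax -0.09 | 0.4 -0.6 zmax -0.04 | 0.5 -0.6 zmax -0.05 | 
0.2 -0.5 zmax 0.33 | 0.3 -0.5 zmax 0.06 | 0.4 -0.5 zmax 0.03 | 0.5 -0.5 zmax 0.02 | 
0.2 -0.4 zmax 0.17 | 0.3 -0.4 zmax 0.17 | 0.4 -0.4 zmax 0.15 | 0.5 -0.4 zmax 0.02 | 
0.2 -0.3 zmax 0.17 | 0.3 -0.3 zmax 0.17 | 0.4 -0.3 zmax 0.15 | 0.5 -0.3 zmax 0.03 | 
0.2 -0.2 zmax 0.05 | 0.3 -0.2 zmax 0.05 | 0.4 -0.2 zmax 0.03 | 0.5 -0.2 zmax 0.03 | 
0.2 -0.1 zmax 0.04 | 0.3 -0.1 zmax 0.05 | 0.4 -0.1 zmax 0.03 | 0.5 -0.1 zmax 0.03 | 
0.2 -0.0 zmax 0.01 | 0.3 -0.0 zmax 0.01 | 0.4 -0.0 zmax 0.03 | 0.5 -0.0 zmax 0.03 | 
t 0.15 pos [ 0.2562 -0.5696  0.2631] yaw 24.23 z [-0.001  0.001 -1.   ] F [-0.3  0.7 -0.2] op 88.0 q [ 1.18  0.69 -0.19  1.57  0.16  0.9  -0.22]
d [4.469, -3.282, -1.111] a [-0.013, -0.003, -5.961] dist mm 339.0 deg 35.0
d [7.89, -10.881, -1.1] a [-0.012, -0.007, -10.961] dist mm 809.0 deg 65.0
d [7.217, -4.167, 0.0] a [0.0, 0.0, -5.0] dist mm 500.0 deg 30.0
```

servo_tool:
  deltas:
    - {"dx":4.47,"dy":-3.28,"dz":-1.1,"az":-5.96}
    - {"dx":4.47,"dy":-3.28,"dz":-1.1,"az":-5.96}
    - {"dx":4.47,"dy":-3.28,"dz":-1.1,"az":-5.96}
    - {"dx":4.47,"dy":-3.28,"dz":-1.1,"az":-5.96}
    - {"dx":4.47,"dy":-3.28,"dz":-1.1,"az":-5.96}
    - {"dx":7.89,"dy":-10.88,"dz":-1.1,"az":-10.96}
    - {"dx":7.89,"dy":-10.88,"dz":-1.1,"az":-10.96}
    - {"dx":7.89,"dy":-10.88,"dz":-1.1,"az":-10.96}
    - {"dx":7.89,"dy":-10.88,"dz":-1.1,"az":-10.96}
    - {"dx":7.89,"dy":-10.88,"dz":-1.1,"az":-10.96}

```text
schema error: expected keys dx, dy, dz, ax, ay, az, hand
```

Run:
```python
from h import *
st()
p,d,m=snap('wrist','w1.png')
go([.42,.22,.33],Rt(90))
```

```text
t 0.15 pos [ 0.2562 -0.5696  0.2631] yaw 24.23 z [-0.001  0.001 -1.   ] F [-0.3  0.7 -0.2] op 88.0 q [ 1.18  0.69 -0.19  1.57  0.16  0.9  -0.22]
d [7.889, -10.883, -1.102] a [-0.01, -0.005, -10.962] dist mm 809.0 deg 65.0
```

View pics/w1.png

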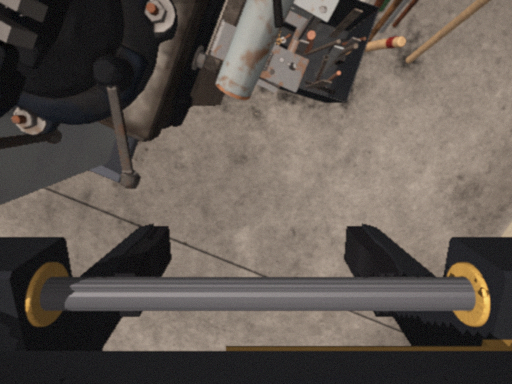

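All keys are needed in each row (the arm has not moved; the picture still shows the start).

servo_tool:
  deltas:
    - {"dx":4.47,"dy":-3.28,"dz":-1.1,"ax":0,"ay":0,"az":-5.96,"hand":88}
    - {"dx":4.47,"dy":-3.28,"dz":-1.1,"ax":0,"ay":0,"az":-5.96,"hand":88}
    - {"dx":4.47,"dy":-3.28,"dz":-1.1,"ax":0,"ay":0,"az":-5.96,"hand":88}
    - {"dx":4.47,"dy":-3.28,"dz":-1.1,"ax":0,"ay":0,"az":-5.96,"hand":88}
    - {"dx":4.47,"dy":-3.28,"dz":-1.1,"ax":0,"ay":0,"az":-5.96,"hand":88}
    - {"dx":7.89,"dy":-10.88,"dz":-1.1,"ax":0,"ay":0,"az":-10.96,"hand":88}
    - {"dx":7.89,"dy":-10.88,"dz":-1.1,"ax":0,"ay":0,"az":-10.96,"hand":88}
    - {"dx":7.89,"dy":-10.88,"dz":-1.1,"ax":0,"ay":0,"az":-10.96,"hand":88}
    - {"dx":7.89,"dy":-10.88,"dz":-1.1,"ax":0,"ay":0,"az":-10.96,"hand":88}
    - {"dx":7.89,"dy":-10.88,"dz":-1.1,"ax":0,"ay":0,"az":-10.96,"hand":88}

```text
clock: 1.45
tool_pos: [0.415, 0.0109, 0.3278]
eef_rot: [0.707, 0.707, 0.0, 0.0]
contact_force: [1.2, 0.3, -0.2]
opening: 0.998
```

Run:
```python
from h import *
st()
p,d,m=snap('wrist','w2.png')
go([.42,.22,.33],Rt(90))
```

```text
t 1.45 pos [0.415  0.0109 0.3278] yaw 89.94 z [ 0.001 -0.    -1.   ] F [ 1.2  0.3 -0.2] op 87.9 q [ 0.29  0.36 -0.6   2.05  0.28  0.8  -0.47]
d [3.313, 0.123, 0.003] a [0.036, -0.066, 0.128] dist mm 198.0 deg 0.0
```

View pics/w2.png

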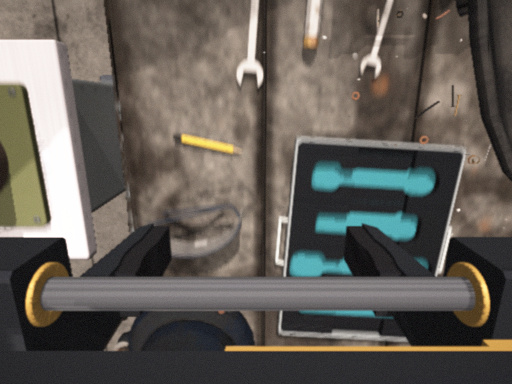

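servo_tool:
  deltas:
    - {"dx":3.6,"dy":0.12,"dz":0,"ax":0,"ay":0,"az":0,"hand":88}
    - {"dx":3.6,"dy":0.12,"dz":0,"ax":0,"ay":0,"az":0,"hand":88}
    - {"dx":3.6,"dy":0.12,"dz":0,"ax":0,"ay":0,"az":0,"hand":88}
    - {"dx":3.6,"dy":0.12,"dz":0,"ax":0,"ay":0,"az":0,"hand":88}
    - {"dx":3.6,"dy":0.12,"dz":0,"ax":0,"ay":0,"az":0,"hand":88}

```text
clock: 2.12
tool_pos: [0.4219, 0.2275, 0.3276]
eef_rot: [0.706, 0.709, 0.0, -0.001]
contact_force: [0.2, -0.9, 0.3]
opening: 1.001
```

Run:
```python
from h import *
st()
p,d,m=snap('wrist','w3.png')
```

```text
t 2.12 pos [0.4219 0.2275 0.3276] yaw 90.24 z [-0.     0.001 -1.   ] F [ 0.2 -0.9  0.3] op 88.2 q [-0.19  0.46 -0.59  1.89  0.32  0.89 -0.94]
```

View pics/w3.png

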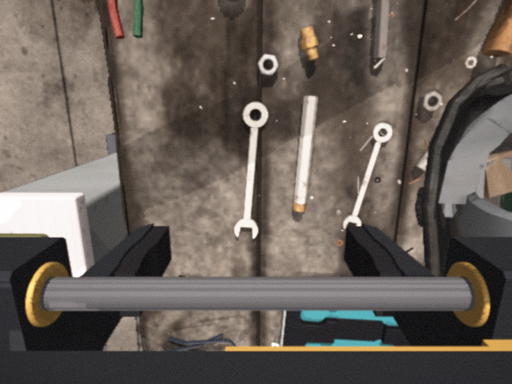

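```bash
cat >> h.py <<'E'
def heightmask(p,d,m,lo=.003,hi=.03):
    c=cloud(d,m); return c
def bright(p,thr,roi):
    g=p.min(2); M=np.zeros(g.shape,np.uint8); x0,y0,x1,y1=roi
    M[y0:y1,x0:x1]=(g[y0:y1,x0:x1]>thr)*255
    n,l,s,cn=cv2.connectedComponentsWithStats(M); k=1+np.argmax(s[1:,4]); return l==k
def axis(P):
    c=P[:,:2].mean(0); u,s,v=np.linalg.svd(P[:,:2]-c,full_matrices=False); a=v[0]; t=(P[:,:2]-c)@a; w=(P[:,:2]-c)@[-a[1],a[0]]
    mid=c+a*(t.min()+t.max())/2
    # shank: middle third
    k=abs(t-(t.min()+t.max())/2)<.04
    return dict(mid=mid.round(4),yaw=np.degrees(np.arctan2(a[1],a[0])).round(2),len=np.ptp(t).round(4),shankoff=(np.median(w[k])).round(4),ends=(np.r_[c+a*t.min(),c+a*t.max()]).round(4), wid=np.ptp(w[k]).round(4))
E
python3 - <<'E'
from h import *
p,d,m=load('w3.png'); c=cloud(d,m)
for n,roi,thr,z in [('L',(225,90,285,250),150,.005),('D',(288,85,325,220),130,.012),('S',(335,115,400,235),150,.005)]:
    M=bright(p,thr,roi); v,u=np.nonzero(M); P=plane(m,np.c_[u,v],z); print(n,M.sum(),axis(P),'depthz',np.percentile(c[M][:,2],[10,50,90]).round(4))
    q=cv2.dilate(M.astype(np.uint8),np.ones((15,15)))-cv2.dilate(M.astype(np.uint8),np.ones((7,7)))
    print(' bench around',np.median(c[q>0][:,2]).round(4))
c_=c[:60,365:395]; 
p0,d0,m0=load('top0.png'); c0=cloud(d0,m0)
for n,roi,thr,z in [('L',(240,235,300,252),150,.005),('D',(238,217,285,230),140,.012),('S',(245,190,295,210),150,.005)]:
    M=bright(p0,thr,roi); v,u=np.nonzero(M); P=plane(m0,np.c_[u,v],z); print('top',n,M.sum(),axis(P))
cv2.imwrite('pics/w3c.png',cv2.resize(p[0:120,300:460,::-1],None,fx=5,fy=5,interpolation=cv2.INTER_CUBIC))
E
```

```text
L 1298 {'mid': array([0.4106, 0.1969]), 'yaw': np.float64(-94.89), 'len': np.float64(0.1995), 'shankoff': np.float64(-0.0001), 'ends': array([0.4191, 0.2963, 0.4021, 0.0975]), 'wid': np.float64(0.0109)} depthz [0.0047 0.0066 0.0084]
 bench around -0.0012
D 1383 {'mid': array([0.4866, 0.2282]), 'yaw': np.float64(-93.54), 'len': np.float64(0.1527), 'shankoff': np.float64(0.0), 'ends': array([0.4914, 0.3045, 0.4819, 0.152 ]), 'wid': np.float64(0.0185)} depthz [0.0113 0.0162 0.0178]
 bench around -0.0005
S 819 {'mid': array([0.5783, 0.1901]), 'yaw': np.float64(-103.56), 'len': np.float64(0.1617), 'shankoff': np.float64(0.0), 'ends': array([0.5973, 0.2687, 0.5593, 0.1115]), 'wid': np.float64(0.0097)} depthz [0.0043 0.0062 0.0082]
 bench around -0.0005
top L 365 {'mid': array([0.4039, 0.1996]), 'yaw': np.float64(-97.9), 'len': np.float64(0.1984), 'shankoff': np.float64(0.0002), 'ends': array([0.4176, 0.2979, 0.3903, 0.1014]), 'wid': np.float64(0.0364)}
top D 421 {'mid': array([0.4873, 0.2217]), 'yaw': np.float64(-91.67), 'len': np.float64(0.1688), 'shankoff': np.float64(0.0002), 'ends': array([0.4897, 0.3061, 0.4848, 0.1374]), 'wid': np.float64(0.0483)}
top S 234 {'mid': array([0.5815, 0.1991]), 'yaw': np.float64(75.75), 'len': np.float64(0.1811), 'shankoff': np.float64(0.0013), 'ends': array([0.5592, 0.1113, 0.6038, 0.2869]), 'wid': np.float64(0.037)}
```

View pics/w3c.png

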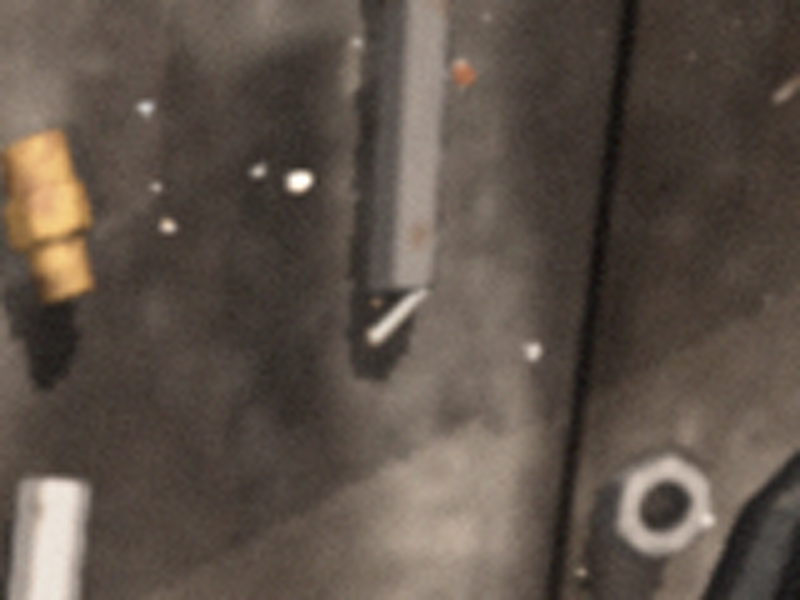

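Run:
```python
from h import *
for f,zs in (('w2.png',(.010,)),('top0.png',(.010,))):
    p,d,m=load(f); c=cloud(d,m)
    hsv=cv2.cvtColor(p,cv2.COLOR_RGB2HSV); M=cv2.inRange(hsv,(80,90,70),(105,255,255))
    n,l,s,cn=cv2.connectedComponentsWithStats(M)
    for k in range(1,n):
        if s[k,4]<150: continue
        v,u=np.nonzero(l==k); P=plane(m,np.c_[u,v],.010); print(f,s[k],axis(P),'z',np.median(c[l==k][:,2]).round(4))
p,d,m=load('w2.png')
cv2.imwrite('pics/w2c.png',cv2.resize(p[120:350,260:490,::-1],None,fx=2.6,fy=2.6,interpolation=cv2.INTER_CUBIC))
```

```text
w2.png [ 311  161  125   36 2928] {'mid': array([ 0.5793, -0.0268]), 'yaw': np.float64(-3.53), 'len': np.float64(0.1778), 'shankoff': np.float64(0.0008), 'ends': array([ 0.4906, -0.0214,  0.6681, -0.0323]), 'wid': np.float64(0.0307)} z 0.0101
w2.png [ 315  211  103   31 2114] {'mid': array([ 0.5755, -0.0948]), 'yaw': np.float64(-3.13), 'len': np.float64(0.1521), 'shankoff': np.float64(0.0042), 'ends': array([ 0.4996, -0.0906,  0.6515, -0.0989]), 'wid': np.float64(0.0393)} z 0.0102
w2.png [ 289  250   63   27 1236] {'mid': array([ 0.512 , -0.1642]), 'yaw': np.float64(-6.33), 'len': np.float64(0.0982), 'shankoff': np.float64(0.0004), 'ends': array([ 0.4632, -0.1587,  0.5609, -0.1696]), 'wid': np.float64(0.0462)} z 0.0102
w2.png [299 311  94   8 379] {'mid': array([ 0.5568, -0.251 ]), 'yaw': np.float64(-2.95), 'len': np.float64(0.1522), 'shankoff': np.float64(0.0005), 'ends': array([ 0.4808, -0.2471,  0.6328, -0.255 ]), 'wid': np.float64(0.0113)} z 0.0101
top0.png [486   0  26  31 400] {'mid': array([ 1.3931, -0.9199]), 'yaw': np.float64(-177.58), 'len': np.float64(0.1678), 'shankoff': 
[... 615 characters left out ...]
  45 401] {'mid': array([ 0.5778, -0.0305]), 'yaw': np.float64(176.96), 'len': np.float64(0.1793), 'shankoff': np.float64(-0.0009), 'ends': array([ 0.6674, -0.0353,  0.4883, -0.0258]), 'wid': np.float64(0.0303)} z 0.011
top0.png [372 177  13  44 420] {'mid': array([ 0.5659, -0.2402]), 'yaw': np.float64(176.75), 'len': np.float64(0.1752), 'shankoff': np.float64(-0.001), 'ends': array([ 0.6533, -0.2452,  0.4784, -0.2353]), 'wid': np.float64(0.042)} z 0.0107
top0.png [336 179  12  39 383] {'mid': array([ 0.5743, -0.0997]), 'yaw': np.float64(176.72), 'len': np.float64(0.1549), 'shankoff': np.float64(-0.0011), 'ends': array([ 0.6516, -0.1042,  0.4969, -0.0953]), 'wid': np.float64(0.0412)} z 0.011
```

View pics/w2c.png

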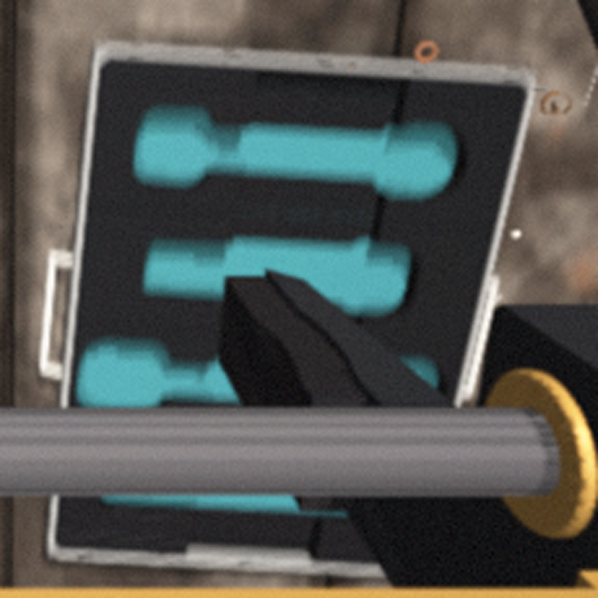

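Run:
```python
from h import *
go([.4106,.1969,.07],Rt(85.1));go([.4106,.1969,.030],Rt(85.1))
```

```text
d [-0.468, -0.191, 4.29] a [-0.005, 0.007, 0.83] dist mm 259.0 deg 4.0
d [-0.468, -0.19, 4.956] a [-0.005, 0.007, 0.83] dist mm 298.0 deg 4.0
```

servo_tool:
  deltas:
    - {"dx":-0.47,"dy":-0.19,"dz":2,"ax":0,"ay":0,"az":0.83,"hand":50}
    - {"dx":-0.47,"dy":-0.19,"dz":2,"ax":0,"ay":0,"az":0.83,"hand":50}
    - {"dx":-0.47,"dy":-0.19,"dz":4.29,"ax":0,"ay":0,"az":0.83,"hand":50}
    - {"dx":-0.47,"dy":-0.19,"dz":4.29,"ax":0,"ay":0,"az":0.83,"hand":50}
    - {"dx":-0.47,"dy":-0.19,"dz":4.29,"ax":0,"ay":0,"az":0.83,"hand":50}
    - {"dx":-0.47,"dy":-0.19,"dz":4.7,"ax":0,"ay":0,"az":0.83,"hand":50}
    - {"dx":-0.47,"dy":-0.19,"dz":4.95,"ax":0,"ay":0,"az":0.83,"hand":50}
    - {"dx":-0.47,"dy":-0.19,"dz":4.95,"ax":0,"ay":0,"az":0.83,"hand":50}

```text
clock: 3.18
tool_pos: [0.4128, 0.195, 0.0332]
eef_rot: [0.738, 0.675, -0.002, 0.001]
contact_force: [0.3, -0.4, 0.0]
opening: 0.567
```

Run:
```python
from h import *
st()
p,d,m=snap('wrist','w4.png')
go([.4106,.1969,.0268],Rt(85.1))
```

```text
t 3.17 pos [0.4128 0.195  0.0332] yaw 84.85 z [-0.002 -0.004 -1.   ] F [ 0.3 -0.4  0. ] op 50.0 q [-0.51  0.94 -0.05  2.2   1.4   0.04 -2.04]
d [0.028, -0.038, 0.101] a [-0.018, 0.037, -0.036] dist mm 6.0 deg 0.0
```

View pics/w4.png

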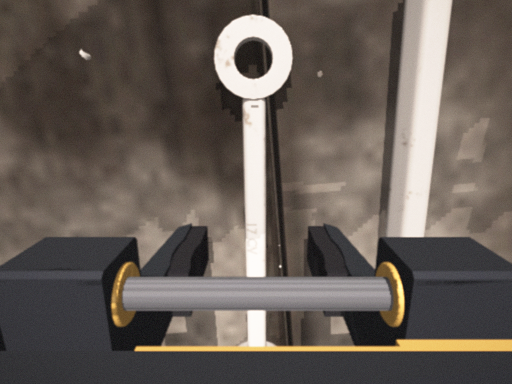

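Run:
```python
from h import *
rot=Rt(85.1,[-.43,.9,0],3)
go([.4145,.2275,.040],rot)
e=go([.4145,.2275,.027],rot)
```

```text
d [0.541, -0.019, -0.121] a [0.412, -0.217, -0.036] dist mm 33.0 deg 2.0
d [0.542, -0.019, 0.096] a [0.412, -0.217, -0.036] dist mm 33.0 deg 2.0
```

servo_tool:
  deltas:
    - {"dx":0.54,"dy":-0.02,"dz":-0.12,"ax":0.41,"ay":-0.22,"az":-0.04,"hand":50}
    - {"dx":0.54,"dy":-0.02,"dz":-0.12,"ax":0.41,"ay":-0.22,"az":-0.04,"hand":50}
    - {"dx":0.54,"dy":-0.02,"dz":0.0,"ax":0.41,"ay":-0.22,"az":-0.04,"hand":50}
    - {"dx":0.54,"dy":-0.02,"dz":0.0,"ax":0.41,"ay":-0.22,"az":-0.04,"hand":50}

```text
clock: 3.72
tool_pos: [0.4138, 0.2273, 0.0327]
eef_rot: [0.736, 0.677, -0.025, -0.007]
contact_force: [-0.2, -0.4, 0.9]
opening: 0.57
```

Run:
```python
from h import *
st()
go([.4145,.2275,.027],Rt(85.1,[-.43,.9,0],3))
```

```text
t 3.73 pos [0.4138 0.2273 0.0327] yaw 85.22 z [-0.047 -0.024 -0.999] F [-0.2 -0.4  0.9] op 50.2 q [-0.35  0.97 -0.4   2.1   1.1   0.36 -1.77]
d [0.008, 0.015, 0.095] a [0.003, 0.017, 0.013] dist mm 5.0 deg 0.0
```

servo_tool:
  deltas:
    - {"dx":0.01,"dy":0.01,"dz":0.05,"ax":0,"ay":0,"az":0,"hand":50}
    - {"dx":0.01,"dy":0.01,"dz":0.095,"ax":0,"ay":0,"az":0,"hand":50}
    - {"dx":0.01,"dy":0.01,"dz":0.095,"ax":0,"ay":0,"az":0,"hand":4}
    - {"dx":0.01,"dy":0.01,"dz":0.095,"ax":0,"ay":0,"az":0,"hand":4}
    - {"dx":0.01,"dy":0.01,"dz":0.095,"ax":0,"ay":0,"az":0,"hand":4}
    - {"dx":0.01,"dy":0.01,"dz":0.095,"ax":0,"ay":0,"az":0,"hand":4}
  newtons: 45

```text
clock: 4.47
tool_pos: [0.4143, 0.2301, 0.0277]
eef_rot: [0.736, 0.677, -0.024, -0.008]
contact_force: [0.0, 0.3, 0.3]
opening: 0.137
```

Run:
```python
from h import *
st()
```

```text
t 4.47 pos [0.4143 0.2301 0.0277] yaw 85.28 z [-0.047 -0.021 -0.999] F [0.  0.3 0.3] op 12.0 q [-0.36  0.98 -0.39  2.1   1.12  0.35 -1.78]
```

servo_tool:
  deltas:
    - {"dx":0,"dy":0,"dz":-0.3,"ax":0,"ay":0,"az":0,"hand":4}
    - {"dx":0,"dy":0,"dz":-1.0,"ax":0,"ay":0,"az":0,"hand":4}
    - {"dx":0,"dy":0,"dz":-1.8,"ax":0,"ay":0,"az":0,"hand":4}
    - {"dx":0,"dy":0,"dz":-1.8,"ax":0,"ay":0,"az":0,"hand":4}

```text
clock: 4.97
tool_pos: [0.4207, 0.2335, 0.1381]
eef_rot: [0.736, 0.677, -0.021, -0.008]
contact_force: [0.1, -0.0, -1.0]
opening: 0.097
```

Run:
```python
from h import *
st()
p,d,m=snap('wrist','w5.png')
e=go([.5,.03,.13],Rt(40)); go([.6033,-.170,.13],Rt(-3.2))
```

```text
t 4.97 pos [0.4207 0.2335 0.1381] yaw 85.22 z [-0.042 -0.017 -0.999] F [ 0.1 -0.  -1. ] op 8.6 q [-0.21  0.81 -0.64  2.05  0.82  0.61 -1.51]
d [-3.249, 1.615, 0.116] a [-0.296, 0.372, 7.532] dist mm 217.0 deg 45.0
d [-6.427, 3.61, 0.105] a [-0.149, 0.49, 14.73] dist mm 442.0 deg 88.0
```

View pics/w5.png

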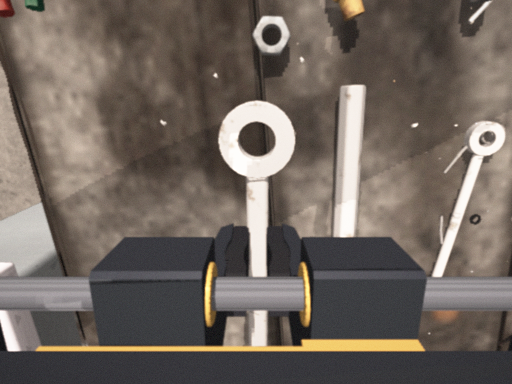

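servo_tool:
  deltas:
    - {"dx":-3.25,"dy":1.4,"dz":0.11,"ax":-0.3,"ay":0.37,"az":7.53,"hand":4}
    - {"dx":-3.25,"dy":1.4,"dz":0.11,"ax":-0.3,"ay":0.37,"az":7.53,"hand":4}
    - {"dx":-3.25,"dy":1.4,"dz":0.11,"ax":-0.3,"ay":0.37,"az":7.53,"hand":4}
    - {"dx":-3.25,"dy":1.4,"dz":0.11,"ax":-0.3,"ay":0.37,"az":7.53,"hand":4}
    - {"dx":-6.43,"dy":3.61,"dz":0.1,"ax":-0.15,"ay":0.49,"az":14.73,"hand":4}
    - {"dx":-6.43,"dy":3.61,"dz":0.1,"ax":-0.15,"ay":0.49,"az":14.73,"hand":4}
    - {"dx":-6.43,"dy":3.61,"dz":0.1,"ax":-0.15,"ay":0.49,"az":14.73,"hand":4}
    - {"dx":-6.43,"dy":3.61,"dz":0.1,"ax":-0.15,"ay":0.49,"az":14.73,"hand":4}
    - {"dx":-6.43,"dy":3.61,"dz":0.1,"ax":-0.15,"ay":0.49,"az":14.73,"hand":4}
    - {"dx":-6.43,"dy":3.61,"dz":0.1,"ax":-0.15,"ay":0.49,"az":14.73,"hand":4}

```text
clock: 6.28
tool_pos: [0.6016, -0.1691, 0.1279]
eef_rot: [1.0, -0.027, -0.003, 0.001]
contact_force: [-0.7, 0.3, -0.6]
opening: 0.095
```

Run:
```python
from h import *
st()
p,d,m=snap('wrist','w6.png');snap('top','t6.png')
go([.6033,-.170,.13],Rt(-3.2)); go([.6033,-.170,.065],Rt(-3.2))
cv2.imwrite('pics/t6c.png',cv2.resize(load('t6.png')[0][140:240,300:420,::-1],None,fx=5,fy=5,interpolation=cv2.INTER_CUBIC))
```

```text
t 6.28 pos [ 0.6016 -0.1691  0.1279] yaw -3.04 z [-0.006 -0.001 -1.   ] F [-0.7  0.3 -0.6] op 8.4 q [ 0.4   0.88 -0.36  1.66  0.45  0.69 -1.82]
d [0.024, 0.03, -0.022] a [0.006, 0.044, 0.046] dist mm 2.0 deg 0.0
d [0.029, 0.03, 1.062] a [0.006, 0.044, 0.046] dist mm 63.0 deg 0.0
```

View pics/w6.png

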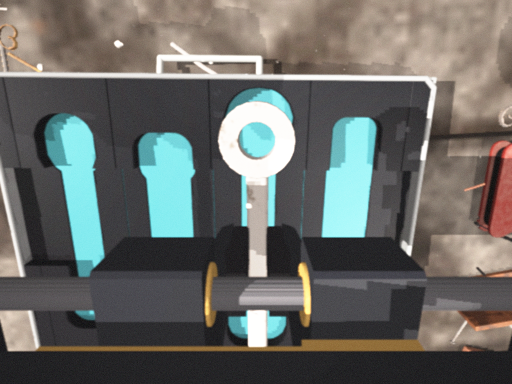

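View pics/t6c.png

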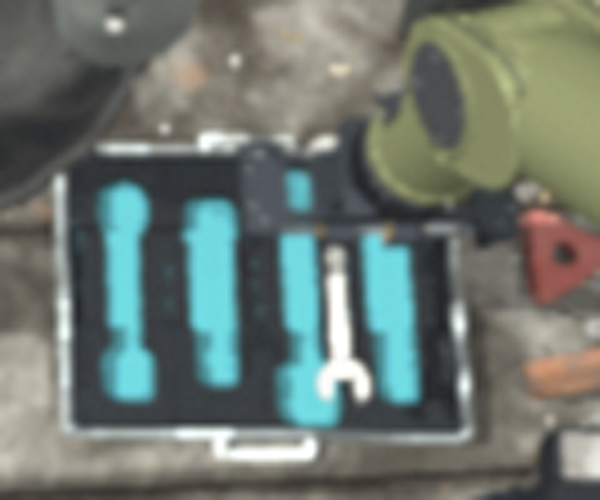

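Run:
```python
from h import *
p,d,m=load('w6.png'); c=cloud(d,m)
hsv=cv2.cvtColor(p,cv2.COLOR_RGB2HSV); M=cv2.inRange(hsv,(80,90,70),(105,255,255))
for row in (93,98,103):
    u=np.nonzero(M[row,220:300])[0]+220; print(row,u.min(),u.max(),plane(m,[(u.min(),row),(u.max(),row)],.010)[:,:2].round(4).tolist())
v,u=np.nonzero(M[80:235,225:300]); print('top row',v.min()+80, plane(m,[(260,v.min()+80)],.010).round(4), plane(m,[(260,v.min()+80)],.021).round(4))
for x0,x1,n in((325,385,'drift'),(130,200,'chis'),(40,105,'small')):
  for row in (125,135,150,160,190,210):
    u=np.nonzero(M[row,x0:x1])[0]+x0
    if len(u): print(n,row,plane(m,[(u.min(),row),(u.max(),row)],.010)[:,:2].mean(0).round(4),np.ptp(plane(m,[(u.min(),row),(u.max(),row)],.010)[:,1]).round(4))
B=bright(p,170,(215,95,300,235)); v,u=np.nonzero(B); print(c[B][:,2].mean()); k=v<180
P=plane(m,np.c_[u,v],np.median(c[B][:,2])); R_=P[k]; print('ring c',(R_.min(0)+R_.max(0))/2,np.ptp(R_,axis=0), 'shank', P[v>185].mean(0), 'top', P[:,0].max())
```

```text
93 239 279 [[0.6755, -0.1607], [0.674, -0.1896]]
98 234 284 [[0.6723, -0.1568], [0.6703, -0.1931]]
103 230 288 [[0.6689, -0.1537], [0.6666, -0.1959]]
top row 88 [[ 0.6781 -0.1761  0.01  ]] [[ 0.6777 -0.1759  0.021 ]]
drift 125 [ 0.6481 -0.2449] 0.0305
drift 135 [ 0.6408 -0.2444] 0.0322
drift 150 [ 0.6295 -0.2439] 0.0327
drift 160 [ 0.6218 -0.2434] 0.0329
drift 190 [ 0.598  -0.2405] 0.0346
drift 210 [ 0.5814 -0.2401] 0.0336
chis 135 [ 0.6486 -0.1014] 0.0292
chis 150 [ 0.6373 -0.1013] 0.0401
chis 160 [ 0.6296 -0.1011] 0.0405
chis 190 [ 0.6058 -0.1006] 0.0345
chis 210 [ 0.5891 -0.0997] 0.0343
small 125 [ 0.6598 -0.0312] 0.0304
small 135 [ 0.6525 -0.0311] 0.0351
small 150 [ 0.6412 -0.0302] 0.0356
small 160 [ 0.6336 -0.0301] 0.0328
small 190 [ 0.6096 -0.0305] 0.0243
small 210 [ 0.593  -0.0294] 0.0247
0.10548089864820961
ring c [ 0.65212438 -0.17191933  0.10860963] [3.46276547e-02 3.36450354e-02 5.55111512e-17] shank [ 0.6277332  -0.17219983  0.10860963] top 0.6694382043238795
```

Run:
```python
from h import *
go([.603,-.1708,.06],Rt(-3.4)); go([.603,-.1708,.039],Rt(-3.4))
```

```text
d [0.025, 0.043, 1.145] a [0.006, 0.044, 0.08] dist mm 68.0 deg 0.0
d [0.027, 0.043, 1.495] a [0.006, 0.044, 0.08] dist mm 89.0 deg 0.0
```

servo_tool:
  deltas:
    - {"dx":0.02,"dy":0.04,"dz":0.5,"ax":0,"ay":0.04,"az":0.08,"hand":4}
    - {"dx":0.02,"dy":0.04,"dz":1.0,"ax":0,"ay":0.04,"az":0.08,"hand":4}
    - {"dx":0.02,"dy":0.04,"dz":1.15,"ax":0,"ay":0.04,"az":0.08,"hand":4}
    - {"dx":0.02,"dy":0.04,"dz":1.3,"ax":0,"ay":0.04,"az":0.08,"hand":4}
    - {"dx":0.02,"dy":0.04,"dz":1.42,"ax":0,"ay":0.04,"az":0.08,"hand":4}
    - {"dx":0.02,"dy":0.04,"dz":1.48,"ax":0,"ay":0.04,"az":0.08,"hand":4}
    - {"dx":0.02,"dy":0.04,"dz":1.48,"ax":0,"ay":0.04,"az":0.08,"hand":4}

```text
clock: 7.25
tool_pos: [0.6039, -0.1728, 0.041]
eef_rot: [0.999, -0.032, 0.001, 0.001]
contact_force: [-0.9, 0.8, -0.8]
opening: 0.098
```

Run:
```python
from h import *
st()
```

```text
t 7.25 pos [ 0.6039 -0.1728  0.041 ] yaw -3.63 z [ 0.002 -0.002 -1.   ] F [-0.9  0.8 -0.8] op 8.7 q [ 0.37  1.01 -0.29  1.68  0.51  0.53 -1.88]
```

servo_tool:
  deltas:
    - {"dx":-0.01,"dy":-0.035,"dz":0.03,"ax":0,"ay":0,"az":-0.03,"hand":4}
    - {"dx":-0.01,"dy":-0.035,"dz":0.035,"ax":0,"ay":0,"az":-0.03,"hand":4}
    - {"dx":-0.01,"dy":-0.035,"dz":0.035,"ax":0,"ay":0,"az":-0.03,"hand":35}
    - {"dx":-0.01,"dy":-0.035,"dz":0.035,"ax":0,"ay":0,"az":-0.03,"hand":35}
    - {"dx":-0.01,"dy":-0.035,"dz":-0.4,"ax":0,"ay":0,"az":-0.03,"hand":35}
    - {"dx":-0.01,"dy":-0.035,"dz":-1.4,"ax":0,"ay":0,"az":-0.03,"hand":35}
    - {"dx":-0.01,"dy":-0.035,"dz":-1.9,"ax":0,"ay":0,"az":-0.03,"hand":35}
    - {"dx":-0.01,"dy":-0.035,"dz":-1.9,"ax":0,"ay":0,"az":-0.03,"hand":35}

```text
clock: 8.25
tool_pos: [0.6047, -0.1706, 0.1573]
eef_rot: [1.0, -0.03, 0.004, 0.001]
contact_force: [-0.4, -0.1, 0.4]
opening: 0.397
```

Run:
```python
from h import *
st()
p,d,m=snap('wrist','w7.png')
c=cloud(d,m);B=bright(p,150,(215,60,300,235)); print(B.sum(),np.percentile(c[B][:,2],[10,50,90]).round(4))
yaw=86.5
go([.47,.0,.15],Rt(40));e=go([.4875,.224,.1],Rt(yaw));go([.4875,.224,.04],Rt(yaw))
```

```text
t 8.25 pos [ 0.6047 -0.1706  0.1573] yaw -3.46 z [ 0.007 -0.003 -1.   ] F [-0.4 -0.1  0.4] op 35.0 q [ 0.41  0.84 -0.38  1.65  0.44  0.73 -1.81]
2361 [0.0111 0.0165 0.0185]
d [-2.391, -2.703, 0.077] a [0.03, -0.025, -7.244] dist mm 216.0 deg 43.0
d [-2.328, -6.449, 0.903] a [0.041, -0.012, -14.994] dist mm 414.0 deg 89.0
d [-2.332, -6.451, 1.903] a [0.041, -0.012, -14.994] dist mm 427.0 deg 89.0
```

View pics/w7.png

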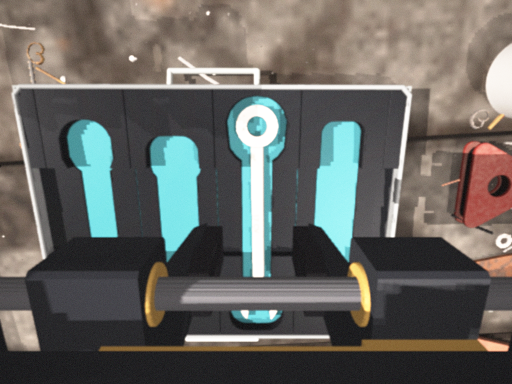

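servo_tool:
  deltas:
    - {"dx":-2.39,"dy":-2.7,"dz":0.08,"ax":0,"ay":0,"az":-7.24,"hand":50}
    - {"dx":-2.39,"dy":-2.7,"dz":0.08,"ax":0,"ay":0,"az":-7.24,"hand":50}
    - {"dx":-2.39,"dy":-2.7,"dz":0.08,"ax":0,"ay":0,"az":-7.24,"hand":50}
    - {"dx":-2.39,"dy":-2.7,"dz":0.08,"ax":0,"ay":0,"az":-7.24,"hand":50}
    - {"dx":-2.33,"dy":-6.45,"dz":0.6,"ax":0.04,"ay":0,"az":-15,"hand":50}
    - {"dx":-2.33,"dy":-6.45,"dz":0.6,"ax":0.04,"ay":0,"az":-15,"hand":50}
    - {"dx":-2.33,"dy":-6.45,"dz":0.6,"ax":0.04,"ay":0,"az":-15,"hand":50}
    - {"dx":-2.33,"dy":-6.45,"dz":0.6,"ax":0.04,"ay":0,"az":-15,"hand":50}
    - {"dx":-2.33,"dy":-6.45,"dz":0.9,"ax":0.04,"ay":0,"az":-15,"hand":50}
    - {"dx":-2.33,"dy":-6.45,"dz":1.2,"ax":0.04,"ay":0,"az":-15,"hand":50}

```text
clock: 9.55
tool_pos: [0.4859, 0.2237, 0.0797]
eef_rot: [0.728, 0.685, -0.001, -0.001]
contact_force: [-0.8, -0.0, -0.1]
opening: 0.566
```

Run:
```python
from h import *
st()
p,d,m=snap('wrist','w8.png')
go([.4875,.224,.05],Rt(86.5));go([.4875,.224,.028],Rt(86.5))
```

```text
t 9.55 pos [0.4859 0.2237 0.0797] yaw 86.53 z [-0.003 -0.    -1.   ] F [-0.8 -0.  -0.1] op 49.9 q [-0.18  0.93 -0.57  1.95  0.94  0.56 -1.48]
d [0.03, 0.04, 0.464] a [-0.054, 0.026, -0.007] dist mm 28.0 deg 0.0
d [0.031, 0.042, 0.831] a [-0.054, 0.026, -0.007] dist mm 49.0 deg 0.0
```

View pics/w8.png

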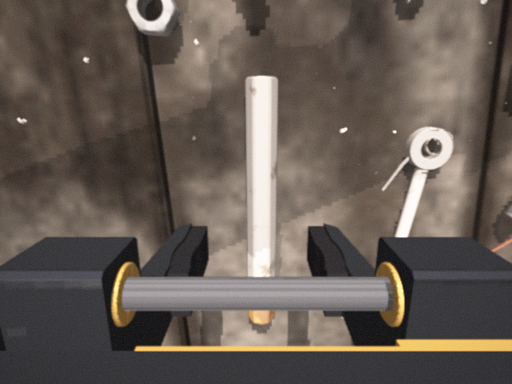

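servo_tool:
  deltas:
    - {"dx":0.03,"dy":0.04,"dz":0.45,"ax":-0.05,"ay":0.03,"az":0,"hand":50}
    - {"dx":0.03,"dy":0.04,"dz":0.7,"ax":-0.05,"ay":0.03,"az":0,"hand":50}
    - {"dx":0.03,"dy":0.04,"dz":0.83,"ax":-0.05,"ay":0.03,"az":0,"hand":50}
    - {"dx":0.03,"dy":0.04,"dz":0.83,"ax":-0.05,"ay":0.03,"az":0,"hand":10}
    - {"dx":0.03,"dy":0.04,"dz":0.83,"ax":-0.05,"ay":0.03,"az":0,"hand":10}
    - {"dx":0.03,"dy":0.04,"dz":0.83,"ax":-0.05,"ay":0.03,"az":0,"hand":10}
    - {"dx":0.03,"dy":0.04,"dz":0.83,"ax":-0.05,"ay":0.03,"az":0,"hand":10}
  newtons: 55

```text
clock: 10.48
tool_pos: [0.4893, 0.226, 0.0325]
eef_rot: [0.728, 0.686, 0.003, 0.0]
contact_force: [-1.5, -0.6, 4.2]
opening: 0.187
```

Run:
```python
from h import *
st()
```

```text
t 10.47 pos [0.4893 0.226  0.0325] yaw 86.56 z [ 0.005  0.004 -1.   ] F [-1.5 -0.6  4.2] op 16.5 q [-0.24  1.   -0.48  1.95  1.05  0.46 -1.57]
```

servo_tool:
  deltas:
    - {"dx":0,"dy":0,"dz":0,"ax":0,"ay":0,"az":0,"hand":34}
    - {"dx":0,"dy":0,"dz":0,"ax":0,"ay":0,"az":0,"hand":34}
    - {"dx":0,"dy":0,"dz":0,"ax":0,"ay":0,"az":0,"hand":34}

```text
clock: 10.85
tool_pos: [0.4896, 0.2258, 0.0319]
eef_rot: [0.728, 0.685, 0.003, 0.0]
contact_force: [-0.2, -0.3, 0.2]
opening: 0.389
```

Run:
```python
from h import *
st()
p,d,m=snap('wrist','w9.png')
```

```text
t 10.85 pos [0.4896 0.2258 0.0319] yaw 86.54 z [ 0.005  0.004 -1.   ] F [-0.2 -0.3  0.2] op 34.3 q [-0.24  1.   -0.48  1.95  1.05  0.46 -1.57]
```

View pics/w9.png

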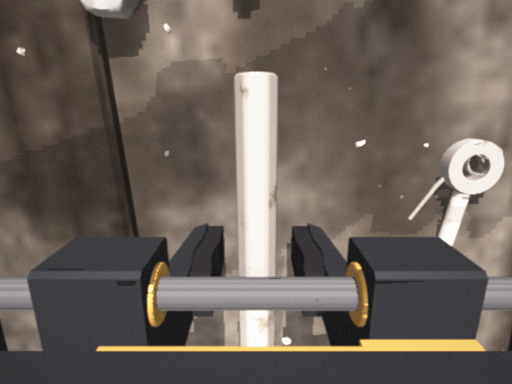

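servo_tool:
  deltas:
    - {"dx":0,"dy":0.01,"dz":0.09,"ax":-0.04,"ay":-0.03,"az":0,"hand":34}
    - {"dx":0,"dy":0.01,"dz":0.09,"ax":-0.04,"ay":-0.03,"az":0,"hand":34}
    - {"dx":0,"dy":0.01,"dz":0.09,"ax":-0.04,"ay":-0.03,"az":0,"hand":34}

```text
clock: 11.28
tool_pos: [0.49, 0.2258, 0.0265]
eef_rot: [0.728, 0.686, 0.003, 0.003]
contact_force: [-0.3, -0.1, 0.0]
opening: 0.388
```

servo_tool:
  deltas:
    - {"dx":0,"dy":0,"dz":0,"ax":0,"ay":0,"az":0,"hand":10}
    - {"dx":0,"dy":0,"dz":0,"ax":0,"ay":0,"az":0,"hand":10}
    - {"dx":0,"dy":0,"dz":0,"ax":0,"ay":0,"az":0,"hand":10}

```text
clock: 11.65
tool_pos: [0.4899, 0.2258, 0.0267]
eef_rot: [0.728, 0.686, 0.003, 0.003]
contact_force: [-0.1, 0.1, 1.3]
opening: 0.193
```

Run:
```python
from h import *
st()
```

```text
t 11.65 pos [0.4899 0.2258 0.0267] yaw 86.56 z [ 0.009  0.    -1.   ] F [-0.1  0.1  1.3] op 17.0 q [-0.25  1.01 -0.46  1.95  1.07  0.45 -1.59]
```

servo_tool:
  deltas:
    - {"dx":0,"dy":0,"dz":-0.2,"ax":0,"ay":0,"az":0,"hand":10}
    - {"dx":0,"dy":0,"dz":-0.7,"ax":0,"ay":0,"az":0,"hand":10}
    - {"dx":0,"dy":0,"dz":-1.6,"ax":0,"ay":0,"az":0,"hand":10}
    - {"dx":0,"dy":0,"dz":-1.8,"ax":0,"ay":0,"az":0,"hand":10}
    - {"dx":0,"dy":0,"dz":-1.8,"ax":0,"ay":0,"az":0,"hand":10}

```text
clock: 12.28
tool_pos: [0.4894, 0.2253, 0.1349]
eef_rot: [0.728, 0.685, 0.004, 0.003]
contact_force: [-0.4, -0.0, -4.2]
opening: 0.189
```

Run:
```python
from h import *
st()
p,d,m=snap('wrist','w10.png')
e=go([.5,.03,.13],Rt(40)); go([.5665,-.2395,.13],Rt(-3.3))
```

```text
t 12.28 pos [0.4894 0.2253 0.1349] yaw 86.51 z [ 0.01  0.   -1.  ] F [-0.4 -0.  -4.2] op 16.7 q [-0.14  0.84 -0.65  1.93  0.84  0.66 -1.39]
d [-3.23, 0.382, 0.069] a [0.075, -0.026, 7.753] dist mm 195.0 deg 46.0
d [-7.646, 1.761, 0.083] a [0.065, -0.056, 14.97] dist mm 470.0 deg 89.0
```

View pics/w10.png

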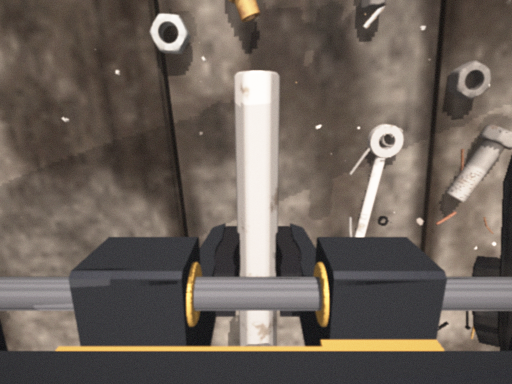

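servo_tool:
  deltas:
    - {"dx":-3.23,"dy":0.2,"dz":0.07,"ax":0.07,"ay":0,"az":7.75,"hand":10}
    - {"dx":-3.23,"dy":0.2,"dz":0.07,"ax":0.07,"ay":0,"az":7.75,"hand":10}
    - {"dx":-3.23,"dy":0.2,"dz":0.07,"ax":0.07,"ay":0,"az":7.75,"hand":10}
    - {"dx":-7.65,"dy":1.76,"dz":0.08,"ax":0.07,"ay":-0.06,"az":14.97,"hand":10}
    - {"dx":-7.65,"dy":1.76,"dz":0.08,"ax":0.07,"ay":-0.06,"az":14.97,"hand":10}
    - {"dx":-7.65,"dy":1.76,"dz":0.08,"ax":0.07,"ay":-0.06,"az":14.97,"hand":10}
    - {"dx":-7.65,"dy":1.76,"dz":0.08,"ax":0.07,"ay":-0.06,"az":14.97,"hand":10}
    - {"dx":-7.65,"dy":1.76,"dz":0.08,"ax":0.07,"ay":-0.06,"az":14.97,"hand":10}
    - {"dx":-7.65,"dy":1.76,"dz":0.08,"ax":0.07,"ay":-0.06,"az":14.97,"hand":10}
    - {"dx":-7.65,"dy":1.76,"dz":0.08,"ax":0.07,"ay":-0.06,"az":14.97,"hand":10}

```text
clock: 13.58
tool_pos: [0.5656, -0.2386, 0.1281]
eef_rot: [1.0, -0.028, -0.002, -0.001]
contact_force: [0.2, -0.2, -4.0]
opening: 0.189
```

Run:
```python
from h import *
st()
p,d,m=snap('wrist','w11.png');c=cloud(d,m)
B=bright(p,150,(225,50,300,235)); z=np.median(c[B][:,2]); v,u=np.nonzero(B); P=plane(m,np.c_[u,v],z); print(B.sum(),z,'far end x',P[:,0].max(),[P[(P[:,0]>a)&(P[:,0]<a+.01),1].mean().round(4) for a in (.58,.60,.62,.63)])
hsv=cv2.cvtColor(p,cv2.COLOR_RGB2HSV); M=cv2.inRange(hsv,(80,90,70),(105,255,255)); M[:,:200]=0; M[:,320:]=0;M[230:]=0
v,u=np.nonzero(M); Q=plane(m,np.c_[u,v],.010); print('cyan x max',Q[:,0].max(), [(a,Q[(Q[:,0]>a)&(Q[:,0]<a+.01),1].min().round(4),Q[(Q[:,0]>a)&(Q[:,0]<a+.01),1].max().round(4)) for a in (.6,.61,.62,.63,.64)])
go([.5675,-.2395,.08],Rt(-3.3))
```

```text
t 13.57 pos [ 0.5656 -0.2386  0.1281] yaw -3.24 z [-0.004  0.002 -1.   ] F [ 0.2 -0.2 -4. ] op 16.6 q [ 0.53  0.87 -0.37  1.7   0.47  0.67 -1.72]
4555 0.11730256417967139 far end x 0.6450306094057143 [np.float64(-0.2398), np.float64(-0.239), np.float64(-0.2402), np.float64(-0.2421)]
cyan x max 0.6469188878413477 [(0.6, np.float64(-0.2586), np.float64(-0.2225)), (0.61, np.float64(-0.2597), np.float64(-0.2234)), (0.62, np.float64(-0.2601), np.float64(-0.259)), (0.63, np.float64(-0.2605), np.float64(-0.2594)), (0.64, np.float64(-0.2608), np.float64(-0.2598))]
d [0.032, 0.028, 0.808] a [-0.024, 0.032, 0.027] dist mm 48.0 deg 0.0
```

View pics/w11.png

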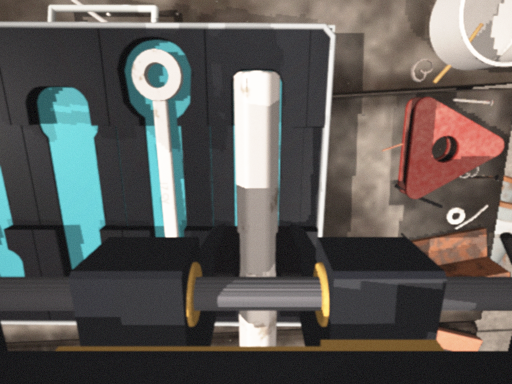

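servo_tool:
  deltas:
    - {"dx":0.03,"dy":0.02,"dz":0.5,"ax":-0.02,"ay":0.03,"az":0.03,"hand":10}
    - {"dx":0.03,"dy":0.02,"dz":1.0,"ax":-0.02,"ay":0.03,"az":0.03,"hand":10}
    - {"dx":0.03,"dy":0.02,"dz":1.3,"ax":-0.02,"ay":0.03,"az":0.03,"hand":10}
    - {"dx":0.03,"dy":0.02,"dz":1.3,"ax":-0.02,"ay":0.03,"az":0.03,"hand":10}
    - {"dx":0.03,"dy":0.02,"dz":1.3,"ax":-0.02,"ay":0.03,"az":0.03,"hand":10}

```text
clock: 14.25
tool_pos: [0.5694, -0.2398, 0.0531]
eef_rot: [1.0, -0.03, 0.002, 0.0]
contact_force: [-0.4, 0.2, -2.4]
opening: 0.193
```

Run:
```python
from h import *
st()
go([.5675,-.2392,.038],Rt(-3.3))
```

```text
t 14.25 pos [ 0.5694 -0.2398  0.0531] yaw -3.42 z [ 0.005 -0.001 -1.   ] F [-0.4  0.2 -2.4] op 17.0 q [ 0.5   0.98 -0.31  1.71  0.53  0.52 -1.78]
d [-0.033, -0.009, 0.251] a [0.006, -0.044, -0.02] dist mm 15.0 deg 0.0
```

servo_tool:
  deltas:
    - {"dx":-0.03,"dy":-0.01,"dz":0.1,"ax":0,"ay":-0.04,"az":0,"hand":10}
    - {"dx":-0.03,"dy":-0.01,"dz":0.19,"ax":0,"ay":-0.04,"az":0,"hand":10}
    - {"dx":-0.03,"dy":-0.01,"dz":0.24,"ax":0,"ay":-0.04,"az":0,"hand":10}
    - {"dx":-0.03,"dy":-0.01,"dz":0.24,"ax":0,"ay":-0.04,"az":0,"hand":10}

```text
clock: 14.75
tool_pos: [0.5668, -0.2392, 0.0376]
eef_rot: [1.0, -0.03, -0.001, 0.0]
contact_force: [0.6, -0.0, -4.1]
opening: 0.19
```

Run:
```python
from h import *
st()
p,d,m=snap('wrist','w12.png');c=cloud(d,m)
B=bright(p,150,(225,30,300,200)); print(np.percentile(c[B][:,2],[10,50,90]).round(4))
```

```text
t 14.75 pos [ 0.5668 -0.2392  0.0376] yaw -3.45 z [-0.001 -0.    -1.   ] F [ 0.6 -0.  -4.1] op 16.7 q [ 0.49  1.01 -0.3   1.72  0.54  0.5  -1.79]
[0.0217 0.0269 0.028 ]
```

View pics/w12.png

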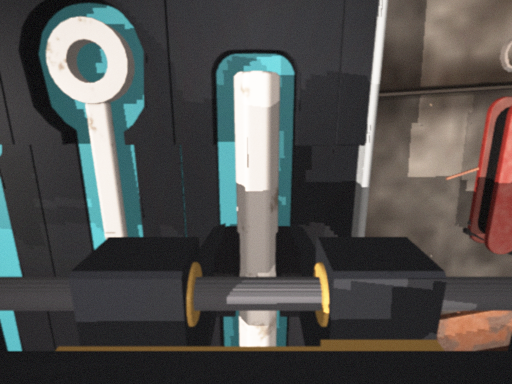

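servo_tool:
  deltas:
    - {"dx":0,"dy":0,"dz":0,"ax":0,"ay":0,"az":0,"hand":34}
    - {"dx":0,"dy":0,"dz":0,"ax":0,"ay":0,"az":0,"hand":34}
    - {"dx":0,"dy":0,"dz":-0.4,"ax":0,"ay":0,"az":0,"hand":34}
    - {"dx":0,"dy":0,"dz":-1.4,"ax":0,"ay":0,"az":0,"hand":34}
    - {"dx":0,"dy":0,"dz":-2.2,"ax":0,"ay":0,"az":0,"hand":34}
    - {"dx":0,"dy":0,"dz":-2.2,"ax":0,"ay":0,"az":0,"hand":34}

```text
clock: 15.55
tool_pos: [0.57, -0.2398, 0.1745]
eef_rot: [1.0, -0.03, 0.004, 0.001]
contact_force: [0.1, -0.1, -0.2]
opening: 0.388
```

Run:
```python
from h import *
st()
p,d,m=snap('wrist','w13.png');c=cloud(d,m)
for n in ('top','side'):
    p,d,m=load(n+'0.png'); c=cloud(d,m).reshape(-1,3)
    for z0,z1 in ((.12,.16),(.16,.2),(.2,.25),(.25,.3),(.3,.36)):
        o=[]
        for y0 in np.arange(-.04,.38,.03):
            s=c[(c[:,2]>z0)&(c[:,2]<z1)&(c[:,1]>y0)&(c[:,1]<y0+.03)&(c[:,0]>.45)]
            o.append((round(y0+.015,3),s[:,0].min().round(3) if len(s) else None))
        print(n,z0,z1,' '.join(f'{a}:{b}' for a,b in o))
go([.47,.0,.17],Rt(40)); go([.45,.33,.25],Rt(90))
```

```text
t 15.55 pos [ 0.57   -0.2398  0.1745] yaw -3.47 z [ 0.008 -0.003 -1.   ] F [ 0.1 -0.1 -0.2] op 34.1 q [ 0.55  0.81 -0.41  1.67  0.44  0.75 -1.7 ]
top 0.12 0.16 -0.025:0.691 0.005:0.653 0.035:0.632 0.065:0.622 0.095:0.616 0.125:0.592 0.155:0.589 0.185:0.584 0.215:0.585 0.245:0.589 0.275:0.598 0.305:0.667 0.335:0.747 0.365:None
top 0.16 0.2 -0.025:0.709 0.005:0.709 0.035:0.638 0.065:0.613 0.095:0.599 0.125:0.59 0.155:0.587 0.185:0.585 0.215:0.594 0.245:0.594 0.275:0.596 0.305:0.606 0.335:0.71 0.365:0.752
top 0.2 0.25 -0.025:0.705 0.005:0.704 0.035:0.71 0.065:0.742 0.095:0.777 0.125:0.777 0.155:0.805 0.185:0.609 0.215:0.608 0.245:0.763 0.275:0.63 0.305:0.616 0.335:0.642 0.365:None
top 0.25 0.3 -0.025:0.708 0.005:0.697 0.035:0.697 0.065:0.735 0.095:0.768 0.125:0.761 0.155:0.755 0.185:0.604 0.215:0.604 0.245:0.684 0.275:0.7 0.305:0.683 0.335:None 0.365:None
top 0.3 0.36 -0.025:0.715 0.005:0.702 0.035:0.701 0.065:0.735 0.095:0.758 0.125:0.763 0.155:0.763 0.185:0.617 0.215:0.621 0.245:None 0.275:None 0.305:None 0.335:None 0.365:None
side 0.12 0.16 -0.025:0.699 0.005:0.663 0.035:0.637 0.065:
[... 300 characters left out ...]
.748
side 0.2 0.25 -0.025:1.035 0.005:0.706 0.035:0.708 0.065:0.735 0.095:0.811 0.125:0.81 0.155:0.831 0.185:0.611 0.215:0.61 0.245:0.741 0.275:0.74 0.305:0.617 0.335:0.635 0.365:1.034
side 0.25 0.3 -0.025:1.036 0.005:0.705 0.035:0.699 0.065:0.731 0.095:0.768 0.125:0.763 0.155:0.757 0.185:0.604 0.215:0.606 0.245:0.679 0.275:0.722 0.305:0.687 0.335:0.683 0.365:1.024
side 0.3 0.36 -0.025:0.731 0.005:0.706 0.035:0.705 0.065:0.729 0.095:0.759 0.125:0.762 0.155:1.036 0.185:0.638 0.215:0.626 0.245:1.037 0.275:1.037 0.305:1.038 0.335:1.01 0.365:1.016
d [-1.877, -3.887, 0.021] a [0.029, -0.025, -7.245] dist mm 259.0 deg 43.0
d [-2.538, -9.354, -1.324] a [0.04, -0.011, -15.578] dist mm 586.0 deg 93.0
```

View pics/w13.png

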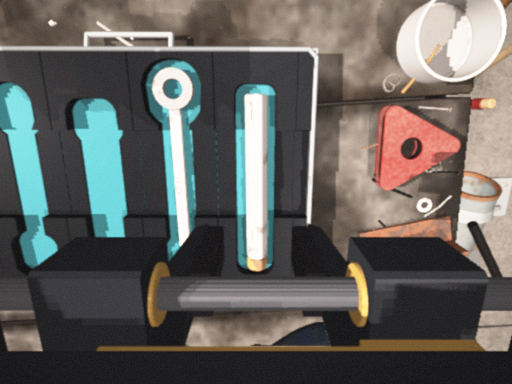

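Run:
```python
from h import *
p,d,m=load('side0.png'); c=cloud(d,m).reshape(-1,3)
for z0,z1 in ((.01,.03),(.03,.06),(.06,.09),(.09,.12),(.12,.15)):
    o=[]
    for y0 in np.arange(-.04,.38,.03):
        s=c[(c[:,2]>z0)&(c[:,2]<z1)&(c[:,1]>y0)&(c[:,1]<y0+.03)&(c[:,0]>.5)]
        o.append((round(y0+.015,3),s[:,0].min().round(3) if len(s) else None))
    print(z0,z1,' '.join(f'{a}:{b}' for a,b in o))
p=cv2.imread('pics/side0.png')
cv2.imwrite('pics/c5.png',cv2.resize(p[100:270,160:330],None,fx=3.5,fy=3.5,interpolation=cv2.INTER_CUBIC))
```

```text
0.01 0.03 -0.025:0.508 0.005:0.504 0.035:0.503 0.065:0.914 0.095:0.927 0.125:0.73 0.155:0.718 0.185:0.708 0.215:0.649 0.245:0.584 0.275:0.605 0.305:0.5 0.335:0.889 0.365:0.571
0.03 0.06 -0.025:1.019 0.005:0.758 0.035:0.721 0.065:0.704 0.095:0.698 0.125:0.71 0.155:0.688 0.185:0.672 0.215:0.666 0.245:0.82 0.275:0.852 0.305:0.666 0.335:0.893 0.365:0.713
0.06 0.09 -0.025:0.743 0.005:0.715 0.035:0.695 0.065:0.679 0.095:0.673 0.125:0.667 0.155:0.937 0.185:0.661 0.215:0.647 0.245:0.641 0.275:1.037 0.305:0.64 0.335:0.685 0.365:0.943
0.09 0.12 -0.025:0.713 0.005:0.685 0.035:0.674 0.065:0.659 0.095:0.649 0.125:0.647 0.155:1.024 0.185:0.623 0.215:0.621 0.245:0.616 0.275:0.607 0.305:0.616 0.335:0.641 0.365:0.945
0.12 0.15 -0.025:0.699 0.005:0.663 0.035:0.653 0.065:0.636 0.095:0.629 0.125:0.632 0.155:0.606 0.185:0.606 0.215:0.586 0.245:0.592 0.275:0.6 0.305:0.653 0.335:0.687 0.365:1.018
```

View pics/c5.png

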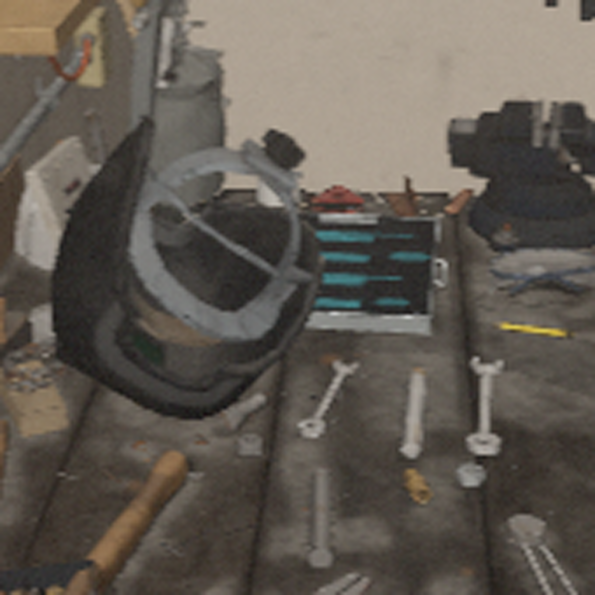

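Run:
```python
from h import *
C=[]
for f in ('w2','w3','w5','w8','w10','top0','side0','t6'):
    p,d,m=load(f+'.png'); c=cloud(d,m)
    # drop depth edges
    g=np.abs(cv2.Laplacian(d,cv2.CV_32F,ksize=3))<.03
    k=(d>0.12)&g; q=c[k]; C.append(q)
    if f[0]=='w': print(f,[(y0.round(2), (lambda s:(s[:,0].min().round(3),s[s[:,0].argmin(),2].round(3)) if len(s) else None)(q[(q[:,2]>.05)&(q[:,2]<.3)&(q[:,1]>y0)&(q[:,1]<y0+.03)&(q[:,0]>.54)])) for y0 in np.arange(0.02,.38,.03)])
q=np.vstack(C)
for z0,z1 in ((.03,.06),(.06,.09),(.09,.12),(.12,.15),(.15,.18),(.18,.22),(.22,.3)):
    o=[]
    for y0 in np.arange(-.01,.38,.03):
        s=q[(q[:,2]>z0)&(q[:,2]<z1)&(q[:,1]>y0)&(q[:,1]<y0+.03)&(q[:,0]>.55)]
        o.append((round(y0+.015,3),np.sort(s[:,0])[min(3,len(s)-1)].round(3) if len(s) else None))
    print(z0,z1,' '.join(f'{a}:{b}' for a,b in o))
```

```text
w2 [(np.float64(0.02), (np.float64(0.628), np.float64(0.155))), (np.float64(0.05), (np.float64(0.611), np.float64(0.16))), (np.float64(0.08), (np.float64(0.599), np.float64(0.164))), (np.float64(0.11), (np.float64(0.59), np.float64(0.164))), (np.float64(0.14), (np.float64(0.589), np.float64(0.158))), (np.float64(0.17), (np.float64(0.642), np.float64(0.102))), (np.float64(0.2), None), (np.float64(0.23), None), (np.float64(0.26), None), (np.float64(0.29), None), (np.float64(0.32), None), (np.float64(0.35), None)]
w3 [(np.float64(0.02), None), (np.float64(0.05), None), (np.float64(0.08), None), (np.float64(0.11), (np.float64(0.591), np.float64(0.162))), (np.float64(0.14), (np.float64(0.588), np.float64(0.157))), (np.float64(0.17), (np.float64(0.584), np.float64(0.152))), (np.float64(0.2), (np.float64(0.585), np.float64(0.151))), (np.float64(0.23), (np.float64(0.591), np.float64(0.139))), (np.float64(0.26), (np.float64(0.596), np.float64(0.174))), (np.float64(0.29), (np.float64(0.607), np.float64(0.189))), (np.float64(0.32), (np.float64(0.645), np.float64(0.105))), (np.float64(0.35), Non
[... 1647 characters left out ...]
.12 0.15 0.005:0.651 0.035:0.649 0.065:0.639 0.095:0.627 0.125:0.616 0.155:0.6 0.185:0.584 0.215:0.584 0.245:0.59 0.275:0.599 0.305:0.664 0.335:0.751 0.365:1.033 0.395:1.018
0.15 0.18 0.005:0.652 0.035:0.629 0.065:0.611 0.095:0.6 0.125:0.591 0.155:0.588 0.185:0.584 0.215:0.584 0.245:0.595 0.275:0.597 0.305:0.688 0.335:0.703 0.365:1.037 0.395:1.038
0.18 0.22 0.005:0.707 0.035:0.721 0.065:1.038 0.095:0.839 0.125:0.835 0.155:0.832 0.185:0.609 0.215:0.608 0.245:0.615 0.275:0.6 0.305:0.608 0.335:0.753 0.365:1.038 0.395:1.038
0.22 0.3 0.005:0.705 0.035:0.707 0.065:0.74 0.095:0.77 0.125:0.767 0.155:0.761 0.185:0.609 0.215:0.609 0.245:0.706 0.275:0.703 0.305:0.643 0.335:0.764 0.365:1.034 0.395:1.038
```

Run:
```python
from h import *
go([.46,.0,.2],Rt(90)); go([.48,.12,.2],Rt(173))
```

```text
d [-2.042, -3.876, -0.479] a [0.04, -0.011, -15.578] dist mm 264.0 deg 93.0
d [-1.83, -5.893, -0.482] a [0.052, 0.025, -29.412] dist mm 371.0 deg 176.0
```

servo_tool:
  deltas:
    - {"dx":-2.04,"dy":-3.88,"dz":-0.48,"ax":0,"ay":0,"az":-15.5,"hand":20}
    - {"dx":-2.04,"dy":-3.88,"dz":-0.48,"ax":0,"ay":0,"az":-15.5,"hand":20}
    - {"dx":-2.04,"dy":-3.88,"dz":-0.48,"ax":0,"ay":0,"az":-15.5,"hand":20}
    - {"dx":-2.04,"dy":-3.88,"dz":-0.48,"ax":0,"ay":0,"az":-15.5,"hand":20}
    - {"dx":-2.04,"dy":-3.88,"dz":-0.48,"ax":0,"ay":0,"az":-15.5,"hand":0}
    - {"dx":-2.04,"dy":-3.88,"dz":-0.48,"ax":0,"ay":0,"az":-15.5,"hand":0}
    - {"dx":-2.04,"dy":-3.88,"dz":-0.48,"ax":0,"ay":0,"az":-15.5,"hand":0}
    - {"dx":-2.04,"dy":-3.88,"dz":-0.48,"ax":0,"ay":0,"az":-15.5,"hand":0}

```text
clock: 16.6
tool_pos: [0.4581, 0.0005, 0.1976]
eef_rot: [0.75, 0.662, -0.001, -0.001]
contact_force: [1.3, -0.1, 0.3]
opening: 0.002
```

Run:
```python
from h import *
st()
go([.48,.12,.2],Rt(180)); go([.48,.12,.2],Rt(180,[0,1,0],-22))
```

```text
t 16.6 pos [0.4581 0.0005 0.1976] yaw 82.87 z [-0.003 -0.    -1.   ] F [ 1.3 -0.1  0.3] op 0.2 q [ 0.38  0.69 -0.77  2.1   0.8   0.67 -1.07]
d [2.022, 0.114, -0.042] a [-0.03, -0.021, -16.189] dist mm 121.0 deg 97.0
d [2.022, 0.114, -0.042] a [-3.134, -2.761, -15.964] dist mm 121.0 deg 99.0
```

servo_tool:
  deltas:
    - {"dx":2,"dy":0.11,"dz":-0.04,"ax":0,"ay":0,"az":-15,"hand":0}
    - {"dx":2,"dy":0.11,"dz":-0.04,"ax":0,"ay":0,"az":-15,"hand":0}
    - {"dx":2,"dy":0.11,"dz":-0.04,"ax":0,"ay":0,"az":-15,"hand":0}
    - {"dx":2,"dy":0.11,"dz":-0.04,"ax":0,"ay":0,"az":-15,"hand":0}
    - {"dx":2,"dy":0.11,"dz":-0.04,"ax":0,"ay":0,"az":-15,"hand":0}
    - {"dx":2,"dy":0.11,"dz":-0.04,"ax":0,"ay":0,"az":-15,"hand":0}
    - {"dx":2,"dy":0.11,"dz":-0.04,"ax":0,"ay":0,"az":-15,"hand":0}
    - {"dx":2,"dy":0.11,"dz":-0.04,"ax":0,"ay":0,"az":-15,"hand":0}
    - {"dx":2,"dy":0.11,"dz":-0.04,"ax":0,"ay":0,"az":-15,"hand":0}

```text
clock: 17.73
tool_pos: [0.4804, 0.1183, 0.1995]
eef_rot: [0.064, 0.998, -0.0, -0.002]
contact_force: [-0.8, -0.5, -0.1]
opening: 0.003
```

Run:
```python
from h import *
st()
e=go([.50,.14,.14],Rt(175,[0,1,0],-22))
```

```text
t 17.73 pos [0.4804 0.1183 0.1995] yaw 172.69 z [-0.004 -0.001 -1.   ] F [-0.8 -0.5 -0.1] op 0.3 q [ 0.31  0.88 -1.15  1.99  0.99  0.99  0.09]
d [-0.281, 0.402, 0.991] a [-0.402, -3.682, -0.379] dist mm 66.0 deg 22.0
```

servo_tool:
  deltas:
    - {"dx":-0.28,"dy":0.4,"dz":0.99,"ax":-0.4,"ay":-3.68,"az":-0.4,"hand":0}
    - {"dx":-0.28,"dy":0.4,"dz":0.99,"ax":-0.4,"ay":-3.68,"az":-0.4,"hand":0}
    - {"dx":-0.28,"dy":0.4,"dz":0.99,"ax":-0.4,"ay":-3.68,"az":-0.4,"hand":0}
    - {"dx":-0.28,"dy":0.4,"dz":0.99,"ax":-0.4,"ay":-3.68,"az":-0.4,"hand":0}

```text
clock: 18.23
tool_pos: [0.498, 0.14, 0.1397]
eef_rot: [0.041, 0.981, 0.007, 0.189]
contact_force: [-0.7, -0.2, 0.6]
opening: 0.004
```

Run:
```python
from h import *
st()
P=[.584,.15]
Rr=Rt(175,[0,1,0],-22)
# tip = TCP + .025*z
z=Rr.as_matrix()[:,2]; print(z)
def tcp(tip): return np.array(tip)-.025*z
e=go(tcp([.56,.15,.06]),Rr); go(tcp([.590,.15,.025]),Rr); go(tcp([.590,.15,.006]),Rr)
snap('side','s14.png');snap('wrist','w14.png')
```

```text
t 18.23 pos [0.498  0.14   0.1397] yaw 174.93 z [ 0.371 -0.002 -0.929] F [-0.7 -0.2  0.6] op 0.3 q [ 0.09  0.9  -0.95  2.29  1.79  0.89 -0.7 ]
[ 3.74606593e-01  3.46944695e-18 -9.27183855e-01]
d [-0.449, 0.206, 1.199] a [-0.02, -0.034, 0.049] dist mm 77.0 deg 0.0
d [-0.696, 0.227, 1.927] a [-0.02, -0.034, 0.049] dist mm 123.0 deg 0.0
d [-0.579, 0.218, 2.221] a [-0.02, -0.034, 0.049] dist mm 138.0 deg 0.0
```

View pics/s14.png

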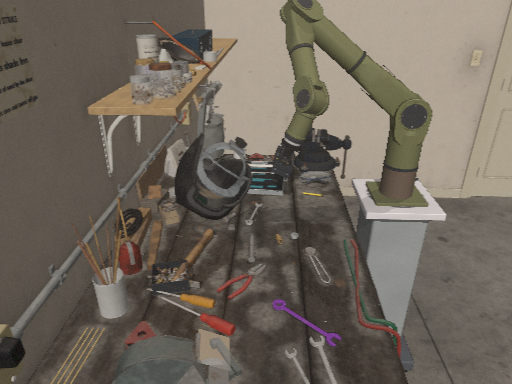

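View pics/w14.png

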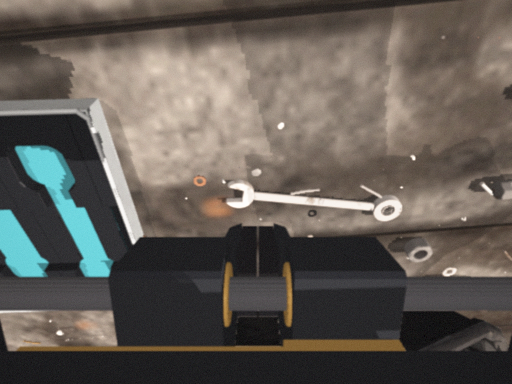

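```bash
cat > pl.py <<'E'
from h import *
a=np.radians(76.4); ax=[np.cos(a),np.sin(a),0]; n=np.array([np.sin(a),-np.cos(a),0])
Rr=Rt(166.4,ax,-28); z=Rr.as_matrix()[:,2]
P=np.array([.579,.190,0])
def tcp(s,h): return P+n*s+[0,0,h]-.025*z
E
python3 - <<'E'
from pl import *
print(z)
st()
T=tcp(.021,.006)
go(T-.075*z,Rr)
E
```

```text
[ 0.45630805 -0.11039254 -0.88294759]
t 18.32 pos [0.5008 0.1398 0.1409] yaw 174.54 z [ 0.374 -0.003 -0.927] F [ 0.8 -0.1 -0. ] op 0.0 q [ 0.1   0.9  -0.95  2.28  1.79  0.89 -0.7 ]
d [-0.444, 0.984, 1.049] a [0.884, -1.038, 1.215] dist mm 90.0 deg 10.0
```

servo_tool:
  deltas:
    - {"dx":-0.2,"dy":0.98,"dz":0.6,"ax":0.88,"ay":-1.04,"az":1.2,"hand":0}
    - {"dx":-0.44,"dy":0.98,"dz":1.05,"ax":0.88,"ay":-1.04,"az":1.2,"hand":0}
    - {"dx":-0.44,"dy":0.98,"dz":1.05,"ax":0.88,"ay":-1.04,"az":1.2,"hand":0}
    - {"dx":-0.44,"dy":0.98,"dz":1.05,"ax":0.88,"ay":-1.04,"az":1.2,"hand":0}

```text
clock: 18.82
tool_pos: [0.5538, 0.1947, 0.0954]
eef_rot: [0.115, 0.963, -0.028, 0.241]
contact_force: [-0.1, -0.5, 0.0]
opening: 0.002
```

Run:
```python
from pl import *
st(); T=tcp(.021,.006); go(T-.02*z,Rr); go(T,Rr)
p,d,m=snap('wrist','w15.png')
p,d,m=load('w15.png'); B=bright(p,150,(200,150,450,235)); v,u=np.nonzero(B); print(B.sum(),axis(plane(m,np.c_[u,v],.005)))
```

```text
t 18.82 pos [0.5538 0.1947 0.0954] yaw 166.34 z [ 0.458 -0.11  -0.882] F [-0.1 -0.5  0. ] op 0.2 q [-0.09  1.04 -0.88  2.13  1.82  1.09 -0.88]
d [0.016, 0.023, 0.929] a [0.005, 0.02, -0.009] dist mm 55.0 deg 0.0
d [0.017, 0.023, 1.263] a [0.005, 0.02, -0.009] dist mm 75.0 deg 0.0
2508 {'mid': array([0.5823, 0.2103]), 'yaw': np.float64(-103.79), 'len': np.float64(0.126), 'shankoff': np.float64(0.0002), 'ends': array([0.5973, 0.2715, 0.5673, 0.1491]), 'wid': np.float64(0.025)}
```

View pics/w15.png

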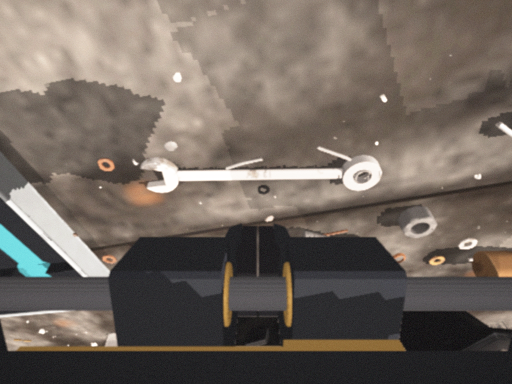

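servo_tool:
  deltas:
    - {"dx":0.015,"dy":0.02,"dz":0.5,"ax":0,"ay":0.02,"az":0,"hand":0}
    - {"dx":0.015,"dy":0.02,"dz":0.9,"ax":0,"ay":0.02,"az":0,"hand":0}
    - {"dx":0.015,"dy":0.02,"dz":1.1,"ax":0,"ay":0.02,"az":0,"hand":0}
    - {"dx":0.015,"dy":0.02,"dz":1.18,"ax":0,"ay":0.02,"az":0,"hand":0}
    - {"dx":0.015,"dy":0.02,"dz":1.18,"ax":0,"ay":0.02,"az":0,"hand":0}

```text
clock: 19.5
tool_pos: [0.5858, 0.1901, 0.0328]
eef_rot: [0.114, 0.963, -0.027, 0.241]
contact_force: [0.1, 0.4, -0.0]
opening: 0.001
```

Run:
```python
from pl import *
s=st(); tip=s['tool_pos']+.025*z; print('tip',tip,'s',(tip-P)@n); go(tcp(.021,.006),Rr)
snap('side','s16.png');p,d,m=snap('wrist','w16.png')
cv2.imwrite('pics/s16c.png',cv2.resize(load('s16.png')[0][100:270,160:330,::-1],None,fx=3.5,fy=3.5,interpolation=cv2.INTER_CUBIC))
```

```text
t 19.5 pos [0.5858 0.1901 0.0328] yaw 166.45 z [ 0.458 -0.107 -0.882] F [ 0.1  0.4 -0. ] op 0.0 q [-0.07  1.17 -0.83  2.04  1.94  1.08 -0.87]
tip [0.59723009 0.1873584  0.0106977 ] s 0.018340093065976254
d [-0.002, -0.029, 0.09] a [0.033, 0.009, 0.007] dist mm 5.0 deg 0.0
```

View pics/w16.png

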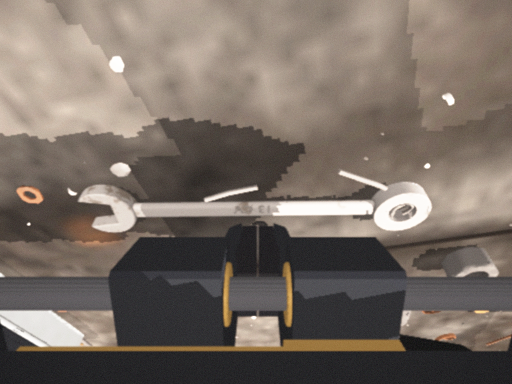

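View pics/s16c.png

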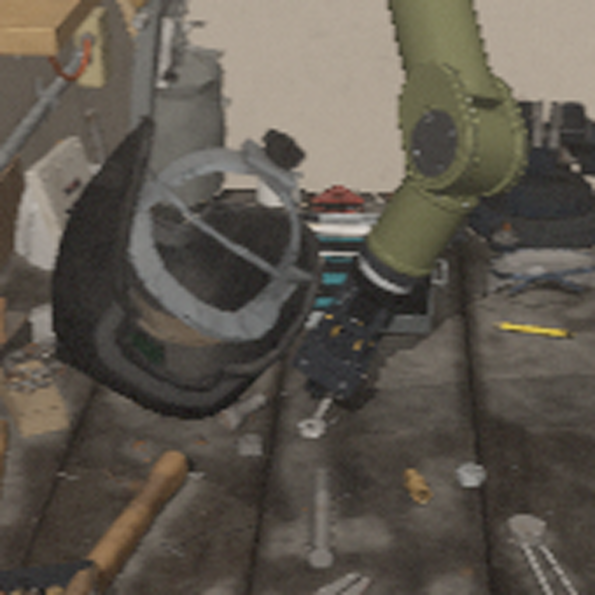

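Run:
```python
from pl import *
for s,h in ((.021,.006),(.005,.006),(-.04,.006),(-.085,.006)): go(tcp(s,h),Rr)
```

```text
d [-0.002, -0.036, 0.094] a [0.038, 0.012, 0.012] dist mm 6.0 deg 0.0
d [0.233, -0.035, -0.031] a [0.038, 0.012, 0.012] dist mm 14.0 deg 0.0
d [0.895, -0.033, -0.384] a [0.038, 0.012, 0.012] dist mm 58.0 deg 0.0
d [1.556, -0.031, -0.737] a [0.038, 0.012, 0.012] dist mm 103.0 deg 0.0
```

servo_tool:
  deltas:
    - {"dx":0,"dy":-0.035,"dz":0.09,"ax":0.04,"ay":0.01,"az":0.01,"hand":0}
    - {"dx":0,"dy":-0.035,"dz":0.09,"ax":0.04,"ay":0.01,"az":0.01,"hand":0}
    - {"dx":0,"dy":-0.035,"dz":0.09,"ax":0.04,"ay":0.01,"az":0.01,"hand":0}
    - {"dx":0.12,"dy":-0.035,"dz":0.03,"ax":0.04,"ay":0.01,"az":0.01,"hand":0}
    - {"dx":0.23,"dy":-0.035,"dz":-0.03,"ax":0.04,"ay":0.01,"az":0.01,"hand":0}
    - {"dx":0.34,"dy":-0.035,"dz":-0.09,"ax":0.04,"ay":0.01,"az":0.01,"hand":0}
    - {"dx":0.45,"dy":-0.035,"dz":-0.148,"ax":0.04,"ay":0.01,"az":0.01,"hand":0}

```text
clock: 20.48
tool_pos: [0.5576, 0.1949, 0.0274]
eef_rot: [0.115, 0.963, -0.029, 0.24]
contact_force: [0.4, 0.9, -0.3]
opening: 0.003
```

Run:
```python
from pl import *
s=st(); tip=s['tool_pos']+.025*z; print('tip',tip,'s',(tip-P)@n); go(tcp(-.04,.006),Rr);go(tcp(-.09,.006),Rr)
snap('wrist','w17.png')
```

```text
t 20.48 pos [0.5576 0.1949 0.0274] yaw 166.42 z [ 0.456 -0.111 -0.883] F [ 0.4  0.9 -0.3] op 0.3 q [-0.1   1.18 -0.84  2.11  1.95  1.13 -0.96]
tip [0.56901021 0.19214269 0.00534105] s -0.010213521038206313
d [0.433, 0.004, -0.243] a [-0.009, -0.0, 0.003] dist mm 29.0 deg 0.0
d [1.169, 0.004, -0.634] a [-0.009, -0.0, 0.003] dist mm 79.0 deg 0.0
```

View pics/w17.png

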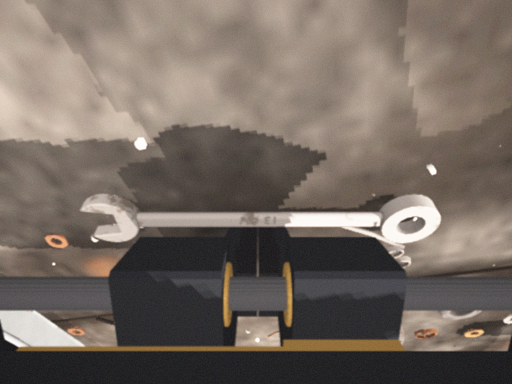

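servo_tool:
  deltas:
    - {"dx":0.13,"dy":0,"dz":-0.07,"ax":0,"ay":0,"az":0,"hand":0}
    - {"dx":0.27,"dy":0,"dz":-0.143,"ax":0,"ay":0,"az":0,"hand":0}
    - {"dx":0.41,"dy":0,"dz":-0.218,"ax":0,"ay":0,"az":0,"hand":0}
    - {"dx":0.55,"dy":0,"dz":-0.294,"ax":0,"ay":0,"az":0,"hand":0}
    - {"dx":0.69,"dy":0,"dz":-0.37,"ax":0,"ay":0,"az":0,"hand":0}
    - {"dx":0.83,"dy":0,"dz":-0.446,"ax":0,"ay":0,"az":0,"hand":0}
    - {"dx":0.97,"dy":0,"dz":-0.522,"ax":0,"ay":0,"az":0,"hand":0}
    - {"dx":1.11,"dy":0,"dz":-0.6,"ax":0,"ay":0,"az":0,"hand":0}
    - {"dx":1.11,"dy":0,"dz":-0.6,"ax":0,"ay":0,"az":0,"hand":0}

```text
clock: 21.65
tool_pos: [0.4837, 0.213, 0.0278]
eef_rot: [0.114, 0.964, -0.029, 0.24]
contact_force: [-0.9, 0.7, -0.1]
opening: 0.007
```

Run:
```python
from pl import *
s=st(); tip=s['tool_pos']+.025*z; print('tip',tip,'s',(tip-P)@n)
p,d,m=snap('wrist','w18.png')
B=bright(p,140,(60,150,460,240)); v,u=np.nonzero(B); print(B.sum(),axis(plane(m,np.c_[u,v],.005)))
```

```text
t 21.65 pos [0.4837 0.213  0.0278] yaw 166.5 z [ 0.455 -0.111 -0.883] F [-0.9  0.7 -0.1] op 0.6 q [-0.21  1.2  -0.88  2.26  1.95  1.26 -1.18]
tip [0.49515738 0.21027458 0.00568931] s -0.08625916629188551
6237 {'mid': array([0.4733, 0.1956]), 'yaw': np.float64(-104.3), 'len': np.float64(0.153), 'shankoff': np.float64(-0.0014), 'ends': array([0.4922, 0.2698, 0.4545, 0.1215]), 'wid': np.float64(0.0202)}
```

View pics/w18.png

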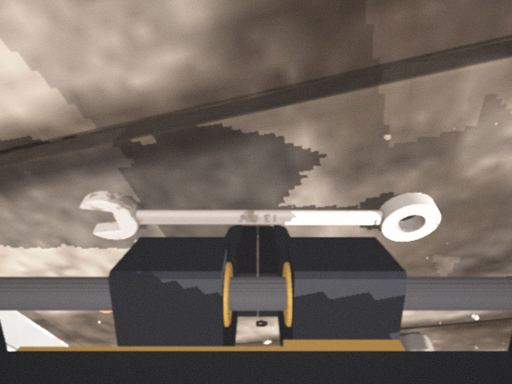

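Run:
```python
from pl import *
s=r.get_state(); go(s['tool_pos']+[.0,0,.05],Rr); go([.475,.185,.15],Rt(78))
```

```text
d [-0.391, -0.001, -0.736] a [-0.008, -0.004, 0.007] dist mm 50.0 deg 0.0
d [-0.918, -0.488, -1.818] a [3.584, 3.7, 14.419] dist mm 125.0 deg 91.0
```

servo_tool:
  deltas:
    - {"dx":-0.39,"dy":0,"dz":-0.74,"ax":0,"ay":0,"az":0,"hand":0}
    - {"dx":-0.92,"dy":-0.49,"dz":-1.82,"ax":3.58,"ay":3.7,"az":14.4,"hand":40}
    - {"dx":-0.92,"dy":-0.49,"dz":-1.82,"ax":3.58,"ay":3.7,"az":14.4,"hand":40}
    - {"dx":-0.92,"dy":-0.49,"dz":-1.82,"ax":3.58,"ay":3.7,"az":14.4,"hand":40}
    - {"dx":-0.92,"dy":-0.49,"dz":-1.82,"ax":3.58,"ay":3.7,"az":14.4,"hand":40}
    - {"dx":-0.92,"dy":-0.49,"dz":-1.82,"ax":3.58,"ay":3.7,"az":14.4,"hand":40}
    - {"dx":-0.92,"dy":-0.49,"dz":-1.82,"ax":3.58,"ay":3.7,"az":14.4,"hand":40}
    - {"dx":-0.92,"dy":-0.49,"dz":-1.82,"ax":3.58,"ay":3.7,"az":14.4,"hand":40}
    - {"dx":-0.92,"dy":-0.49,"dz":-1.82,"ax":3.58,"ay":3.7,"az":14.4,"hand":40}
    - {"dx":-0.92,"dy":-0.49,"dz":-1.82,"ax":3.58,"ay":3.7,"az":14.4,"hand":40}

```text
clock: 22.95
tool_pos: [0.4759, 0.1837, 0.1502]
eef_rot: [0.779, 0.628, 0.0, -0.0]
contact_force: [0.2, 0.2, -1.1]
opening: 0.455
```

Run:
```python
from h import *
st()
p,d,m=snap('wrist','w19.png')
B=bright(p,150,(200,20,340,240)); v,u=np.nonzero(B); print(B.sum(),axis(plane(m,np.c_[u,v],.005)))
snap('top','t19.png')
```

```text
t 22.95 pos [0.4759 0.1837 0.1502] yaw 77.73 z [ 0.  0. -1.] F [ 0.2  0.2 -1.1] op 40.1 q [ 0.13  0.94 -1.05  1.99  1.08  0.92 -1.73]
2426 {'mid': array([0.4778, 0.2163]), 'yaw': np.float64(-103.9), 'len': np.float64(0.1624), 'shankoff': np.float64(-0.0001), 'ends': array([0.4973, 0.2951, 0.4583, 0.1374]), 'wid': np.float64(0.0089)}
```

View pics/w19.png

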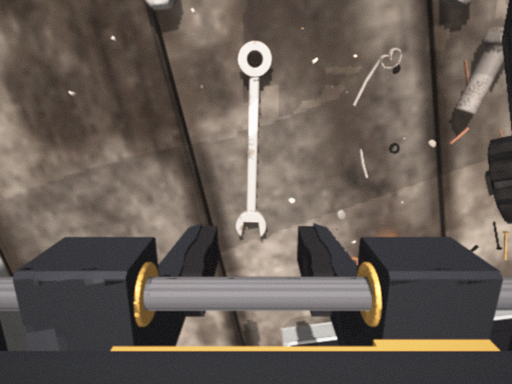

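Run:
```python
from h import *
go([.479,.2212,.05],Rt(76.1))
```

```text
d [0.632, -0.084, 1.666] a [0.007, 0.01, 0.299] dist mm 107.0 deg 1.0
```

servo_tool:
  deltas:
    - {"dx":0.63,"dy":-0.08,"dz":0.8,"ax":0,"ay":0,"az":0.3,"hand":40}
    - {"dx":0.63,"dy":-0.08,"dz":1.67,"ax":0,"ay":0,"az":0.3,"hand":40}
    - {"dx":0.63,"dy":-0.08,"dz":1.67,"ax":0,"ay":0,"az":0.3,"hand":40}
    - {"dx":0.63,"dy":-0.08,"dz":1.67,"ax":0,"ay":0,"az":0.3,"hand":40}
    - {"dx":0.63,"dy":-0.08,"dz":1.67,"ax":0,"ay":0,"az":0.3,"hand":40}

```text
clock: 23.68
tool_pos: [0.4794, 0.2231, 0.0521]
eef_rot: [0.787, 0.618, 0.002, 0.0]
contact_force: [0.1, 0.1, -0.2]
opening: 0.451
```

Run:
```python
from h import *
st()
go([.479,.2212,.0268],Rt(76.1))
```

```text
t 23.68 pos [0.4794 0.2231 0.0521] yaw 76.27 z [ 0.003  0.001 -1.   ] F [ 0.1  0.1 -0.2] op 39.7 q [-0.01  1.1  -0.92  1.97  1.28  0.83 -1.94]
d [-0.033, 0.0, 0.422] a [0.027, -0.02, 0.028] dist mm 25.0 deg 0.0
```

servo_tool:
  deltas:
    - {"dx":-0.03,"dy":0,"dz":0.25,"ax":0.03,"ay":-0.02,"az":0.03,"hand":40}
    - {"dx":-0.03,"dy":0,"dz":0.42,"ax":0.03,"ay":-0.02,"az":0.03,"hand":40}
    - {"dx":-0.03,"dy":0,"dz":0.42,"ax":0.03,"ay":-0.02,"az":0.03,"hand":40}
    - {"dx":-0.03,"dy":0,"dz":0.42,"ax":0.03,"ay":-0.02,"az":0.03,"hand":40}

```text
clock: 24.18
tool_pos: [0.4782, 0.2203, 0.0254]
eef_rot: [0.788, 0.616, -0.002, 0.001]
contact_force: [-1.5, -3.2, 12.5]
opening: 0.456
```

Run:
```python
from h import *
st()
```

```text
t 24.18 pos [0.4782 0.2203 0.0254] yaw 76.08 z [-0.002 -0.003 -1.   ] F [-1.5 -3.2 12.5] op 40.2 q [-0.02  1.14 -0.89  1.97  1.34  0.81 -1.98]
```

Touching the bench lightly (12 N); raise 1.5 mm and close.

servo_tool:
  deltas:
    - {"dx":0,"dy":0,"dz":-0.03,"ax":0,"ay":0,"az":0,"hand":30}
    - {"dx":0,"dy":0,"dz":-0.03,"ax":0,"ay":0,"az":0,"hand":2}
    - {"dx":0,"dy":0,"dz":-0.03,"ax":0,"ay":0,"az":0,"hand":2}
    - {"dx":0,"dy":0,"dz":-0.03,"ax":0,"ay":0,"az":0,"hand":2}
    - {"dx":0,"dy":0,"dz":-0.03,"ax":0,"ay":0,"az":0,"hand":2}
  newtons: 45

```text
clock: 24.8
tool_pos: [0.4779, 0.2207, 0.0264]
eef_rot: [0.788, 0.616, -0.002, -0.0]
contact_force: [-0.2, 0.6, -0.8]
opening: 0.075
```

Run:
```python
from h import *
st()
```

```text
t 24.8 pos [0.4779 0.2207 0.0264] yaw 76.09 z [-0.004 -0.002 -1.   ] F [-0.2  0.6 -0.8] op 6.6 q [-0.02  1.14 -0.89  1.97  1.33  0.81 -1.98]
```

servo_tool:
  deltas:
    - {"dx":0,"dy":0,"dz":0,"ax":0,"ay":0,"az":0,"hand":24}
    - {"dx":0,"dy":0,"dz":0,"ax":0,"ay":0,"az":0,"hand":24}
    - {"dx":-0.34,"dy":0,"dz":0,"ax":0,"ay":0,"az":0,"hand":24}
    - {"dx":-0.34,"dy":0,"dz":0,"ax":0,"ay":0,"az":0,"hand":24}
    - {"dx":-0.34,"dy":0,"dz":0,"ax":0,"ay":0,"az":0,"hand":24}
    - {"dx":-0.34,"dy":0,"dz":0,"ax":0,"ay":0,"az":0,"hand":2}
    - {"dx":-0.34,"dy":0,"dz":0,"ax":0,"ay":0,"az":0,"hand":2}
    - {"dx":-0.34,"dy":0,"dz":0,"ax":0,"ay":0,"az":0,"hand":2}
    - {"dx":-0.34,"dy":0,"dz":0,"ax":0,"ay":0,"az":0,"hand":2}

```text
clock: 25.92
tool_pos: [0.4732, 0.2014, 0.0268]
eef_rot: [0.787, 0.616, -0.001, -0.001]
contact_force: [-0.2, 0.6, 0.2]
opening: 0.077
```

servo_tool:
  deltas:
    - {"dx":0,"dy":0,"dz":-0.3,"ax":0,"ay":0,"az":0,"hand":2}
    - {"dx":0,"dy":0,"dz":-1.0,"ax":0,"ay":0,"az":0,"hand":2}
    - {"dx":0,"dy":0,"dz":-1.6,"ax":0,"ay":0,"az":0,"hand":2}
    - {"dx":0,"dy":0,"dz":-1.6,"ax":0,"ay":0,"az":0,"hand":2}

```text
clock: 26.42
tool_pos: [0.4743, 0.2021, 0.1248]
eef_rot: [0.788, 0.616, 0.0, -0.0]
contact_force: [-0.5, -0.1, -0.8]
opening: 0.075
```

Run:
```python
from h import *
st()
p,d,m=snap('wrist','w20.png')
go([.46,.02,.12],Rt(35)); go([.562,-.028,.12],Rt(-3.3)); go([.562,-.028,.09],Rt(-3.3))
```

```text
t 26.43 pos [0.4743 0.2021 0.1248] yaw 76.08 z [ 0.001  0.001 -1.   ] F [-0.5 -0.1 -0.8] op 6.6 q [ 0.06  0.97 -0.99  1.99  1.12  0.88 -1.82]
d [-2.984, 0.503, 0.058] a [-0.004, 0.02, 6.845] dist mm 181.0 deg 41.0
d [-3.352, 2.346, 0.057] a [0.003, 0.021, 13.228] dist mm 245.0 deg 79.0
d [-3.351, 2.346, 0.557] a [0.003, 0.021, 13.228] dist mm 247.0 deg 79.0
```

View pics/w20.png

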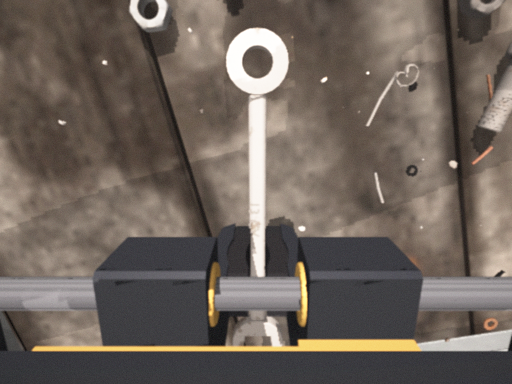

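servo_tool:
  deltas:
    - {"dx":-2.98,"dy":0.5,"dz":0.2,"ax":0,"ay":0,"az":6.85,"hand":2}
    - {"dx":-2.98,"dy":0.5,"dz":0.2,"ax":0,"ay":0,"az":6.85,"hand":2}
    - {"dx":-2.98,"dy":0.5,"dz":0.2,"ax":0,"ay":0,"az":6.85,"hand":2}
    - {"dx":-2.98,"dy":0.5,"dz":0.2,"ax":0,"ay":0,"az":6.85,"hand":2}
    - {"dx":-3.35,"dy":1.4,"dz":0.4,"ax":0,"ay":0,"az":13.23,"hand":2}
    - {"dx":-3.35,"dy":1.8,"dz":0.4,"ax":0,"ay":0,"az":13.23,"hand":2}
    - {"dx":-3.35,"dy":2.1,"dz":0.4,"ax":0,"ay":0,"az":13.23,"hand":2}
    - {"dx":-3.35,"dy":2.35,"dz":0.4,"ax":0,"ay":0,"az":13.23,"hand":2}
    - {"dx":-3.35,"dy":2.35,"dz":0.4,"ax":0,"ay":0,"az":13.23,"hand":2}
    - {"dx":-3.35,"dy":2.35,"dz":0.4,"ax":0,"ay":0,"az":13.23,"hand":2}

```text
clock: 27.72
tool_pos: [0.5604, -0.0278, 0.0977]
eef_rot: [1.0, -0.027, -0.003, 0.001]
contact_force: [0.2, -0.4, -0.7]
opening: 0.078
```

Run:
```python
from h import *
st()
p,d,m=snap('wrist','w21.png');c=cloud(d,m)
B=bright(p,150,(215,10,300,235)); zz=np.median(c[B][:,2]); v,u=np.nonzero(B); P=plane(m,np.c_[u,v],zz); print(zz,'ring far x',P[:,0].max()); k=P[:,0]>P[:,0].max()-.026; print('ring c',((P[k].min(0)+P[k].max(0))/2).round(4), [(a,P[(P[:,0]>a)&(P[:,0]<a+.01),1].mean().round(4)) for a in (.59,.6,.61)])
hsv=cv2.cvtColor(p,cv2.COLOR_RGB2HSV); M=cv2.inRange(hsv,(80,90,70),(105,255,255)); M[:,:180]=0; M[:,320:]=0;M[230:]=0
v,u=np.nonzero(M); Q=plane(m,np.c_[u,v],.010); print('cyan x max',Q[:,0].max(), [(a,Q[(Q[:,0]>a)&(Q[:,0]<a+.006),1].min().round(4),Q[(Q[:,0]>a)&(Q[:,0]<a+.006),1].max().round(4)) for a in (.59,.61,.63,.64,.65,.655,.66)])
go([.5627,-.0282,.06],Rt(-3.3))
```

```text
t 27.73 pos [ 0.5604 -0.0278  0.0977] yaw -3.15 z [-0.006 -0.002 -1.   ] F [ 0.2 -0.4 -0.7] op 6.9 q [ 0.38  0.96 -0.74  1.86  0.96  0.73 -2.55]
0.07748246790365432 ring far x 0.6567222852547351
ring c [ 0.6437 -0.0331  0.0775] [(0.59, np.float64(-0.03)), (0.6, np.float64(-0.0306)), (0.61, np.float64(-0.031))]Traceback (most recent call last):
  File "<stdin>", line 6, in <module>
    return umr_minimum(a, axis, None, out, keepdims, initial, where)
ValueError: zero-size array to reduction operation minimum which has no identity
```

View pics/w21.png

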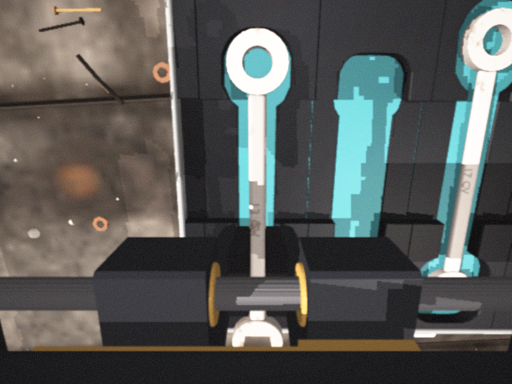

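Run:
```python
from h import *
go([.5634,-.0281,.055],Rt(-3.3))
```

```text
d [0.052, 0.002, 0.716] a [0.019, 0.051, 0.024] dist mm 43.0 deg 0.0
```

servo_tool:
  deltas:
    - {"dx":0.05,"dy":0,"dz":0.4,"ax":0.02,"ay":0.05,"az":0.02,"hand":2}
    - {"dx":0.05,"dy":0,"dz":0.7,"ax":0.02,"ay":0.05,"az":0.02,"hand":2}
    - {"dx":0.05,"dy":0,"dz":0.7,"ax":0.02,"ay":0.05,"az":0.02,"hand":2}
    - {"dx":0.05,"dy":0,"dz":0.7,"ax":0.02,"ay":0.05,"az":0.02,"hand":2}

```text
clock: 28.28
tool_pos: [0.5647, -0.0278, 0.0572]
eef_rot: [1.0, -0.029, 0.001, -0.0]
contact_force: [0.6, -0.3, -0.6]
opening: 0.079
```

Run:
```python
from h import *
st()
p,d,m=snap('wrist','w22.png')
go([.5634,-.0281,.0382],Rt(-3.3))
```

```text
t 28.27 pos [ 0.5647 -0.0278  0.0572] yaw -3.36 z [ 0.002  0.001 -1.   ] F [ 0.6 -0.3 -0.6] op 7.0 q [ 0.34  1.01 -0.66  1.86  1.03  0.65 -2.6 ]
d [-0.026, 0.006, 0.321] a [-0.008, -0.029, -0.013] dist mm 19.0 deg 0.0
```

View pics/w22.png

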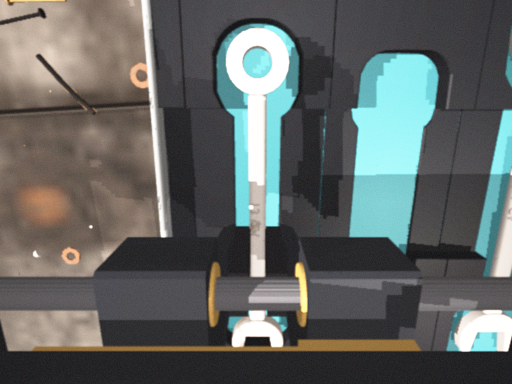

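servo_tool:
  deltas:
    - {"dx":-0.02,"dy":0,"dz":0.15,"ax":0,"ay":-0.03,"az":-0.17,"hand":2}
    - {"dx":-0.02,"dy":0,"dz":0.27,"ax":0,"ay":-0.03,"az":-0.17,"hand":2}
    - {"dx":-0.02,"dy":0,"dz":0.31,"ax":0,"ay":-0.03,"az":-0.17,"hand":2}
    - {"dx":-0.02,"dy":0,"dz":0.31,"ax":0,"ay":-0.03,"az":-0.17,"hand":2}

```text
clock: 28.82
tool_pos: [0.5635, -0.028, 0.0379]
eef_rot: [1.0, -0.021, -0.001, -0.0]
contact_force: [0.1, 0.1, -1.0]
opening: 0.08
```

Run:
```python
from h import *
st()
p,d,m=snap('wrist','w23.png'); c=cloud(d,m);B=bright(p,150,(215,10,300,180)); print(np.percentile(c[B][:,2],[10,50,90]).round(4))
```

```text
t 28.82 pos [ 0.5635 -0.028   0.0379] yaw -2.38 z [-0.001  0.    -1.   ] F [ 0.1  0.1 -1. ] op 7.1 q [ 0.32  1.04 -0.63  1.86  1.06  0.62 -2.61]
[0.0101 0.0177 0.0193]
```

View pics/w23.png

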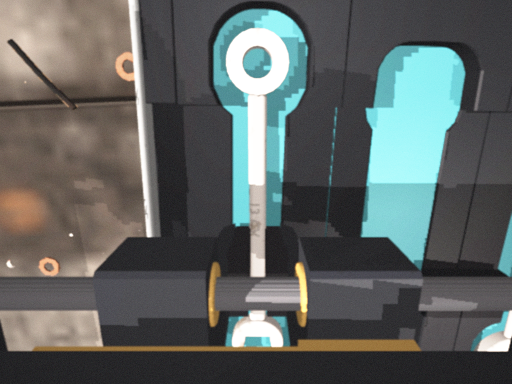

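servo_tool:
  deltas:
    - {"dx":0,"dy":0,"dz":0,"ax":0,"ay":0,"az":0,"hand":30}
    - {"dx":0,"dy":0,"dz":0,"ax":0,"ay":0,"az":0,"hand":30}
    - {"dx":0,"dy":0,"dz":-0.3,"ax":0,"ay":0,"az":0,"hand":30}
    - {"dx":-0.1,"dy":0,"dz":-0.7,"ax":0,"ay":0,"az":0,"hand":30}
    - {"dx":-1,"dy":0,"dz":-1.6,"ax":0,"ay":0,"az":-2,"hand":30}
    - {"dx":-1.6,"dy":0,"dz":-2.4,"ax":0,"ay":0,"az":-4,"hand":50}
    - {"dx":-1.6,"dy":0,"dz":-2.4,"ax":0,"ay":0,"az":-5,"hand":50}

```text
clock: 29.75
tool_pos: [0.4664, -0.0239, 0.1859]
eef_rot: [0.97, 0.242, 0.001, 0.001]
contact_force: [0.7, -0.1, -0.1]
opening: 0.54
```

Run:
```python
from h import *
st()
p,d,m=snap('wrist','w24.png')
go([.47,.3,.19],Rt(88))
```

```text
t 29.75 pos [ 0.4664 -0.0239  0.1859] yaw 28.05 z [ 0.003 -0.001 -1.   ] F [ 0.7 -0.1 -0.1] op 47.5 q [ 0.5   0.77 -0.92  2.09  0.93  0.77 -2.11]
d [2.605, -4.732, -0.079] a [0.026, -0.002, -9.96] dist mm 324.0 deg 59.0
```

View pics/w24.png

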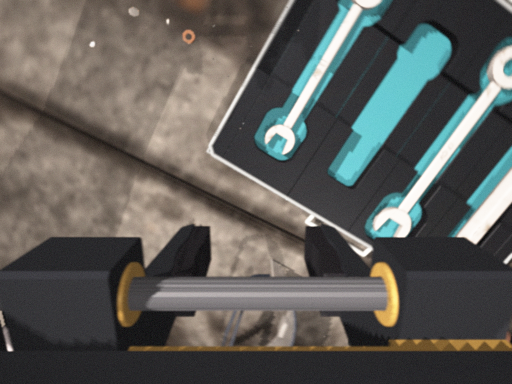

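Small spanner seated. Now to the chisel.

servo_tool:
  deltas:
    - {"dx":2.6,"dy":-4.73,"dz":-0.08,"ax":0,"ay":0,"az":-9.96,"hand":50}
    - {"dx":2.6,"dy":-4.73,"dz":-0.08,"ax":0,"ay":0,"az":-9.96,"hand":50}
    - {"dx":2.6,"dy":-4.73,"dz":-0.08,"ax":0,"ay":0,"az":-9.96,"hand":50}
    - {"dx":2.6,"dy":-4.73,"dz":-0.08,"ax":0,"ay":0,"az":-9.96,"hand":50}
    - {"dx":2.6,"dy":-4.73,"dz":-0.08,"ax":0,"ay":0,"az":-9.96,"hand":50}
    - {"dx":2.6,"dy":-4.73,"dz":-0.08,"ax":0,"ay":0,"az":-9.96,"hand":50}
    - {"dx":2.6,"dy":-4.73,"dz":-0.08,"ax":0,"ay":0,"az":-9.96,"hand":50}
    - {"dx":2.6,"dy":-4.73,"dz":-0.08,"ax":0,"ay":0,"az":-9.96,"hand":50}

```text
clock: 30.8
tool_pos: [0.4749, 0.2982, 0.187]
eef_rot: [0.724, 0.689, -0.001, 0.0]
contact_force: [-0.7, 0.1, -0.2]
opening: 0.57
```

Run:
```python
from h import *
st()
p,d,m=snap('wrist','w25.png')
```

```text
t 30.8 pos [0.4749 0.2982 0.187 ] yaw 87.15 z [-0.001 -0.001 -1.   ] F [-0.7  0.1 -0.2] op 50.2 q [-0.06  0.95 -1.11  1.81  0.99  1.06 -1.61]
```

View pics/w25.png

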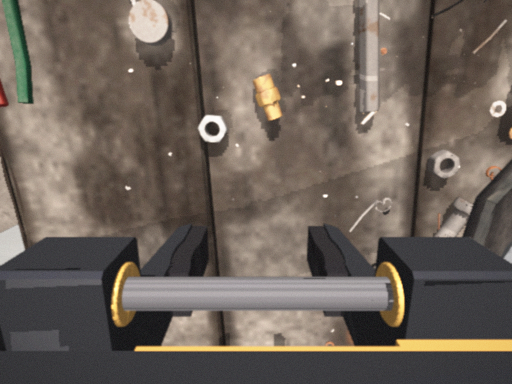

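servo_tool:
  deltas:
    - {"dx":1.3,"dy":0.5,"dz":-0.1,"ax":0,"ay":0,"az":0,"hand":50}
    - {"dx":1.3,"dy":0.5,"dz":-0.1,"ax":0,"ay":0,"az":0,"hand":50}
    - {"dx":1.3,"dy":0.5,"dz":-0.1,"ax":0,"ay":0,"az":0,"hand":50}
    - {"dx":1.3,"dy":0.5,"dz":-0.1,"ax":0,"ay":0,"az":0,"hand":50}

```text
clock: 31.35
tool_pos: [0.5082, 0.3742, 0.1928]
eef_rot: [0.724, 0.69, -0.001, 0.0]
contact_force: [-0.8, -0.6, 1.1]
opening: 0.563
```

Run:
```python
from h import *
st()
p,d,m=snap('wrist','w26.png')
c=cloud(d,m); H=(c[...,2]>.009)&(c[...,2]<.03); H=H.astype(np.uint8); H[235:]=0; H=cv2.morphologyEx(H,cv2.MORPH_OPEN,np.ones((3,3)))
n,l,s,cn=cv2.connectedComponentsWithStats(H)
for k in range(1,n):
    if s[k,4]>300:
        P=c[l==k]; print(s[k],axis(P),np.percentile(P[:,2],[10,50,95]).round(4))
```

```text
t 31.35 pos [0.5082 0.3742 0.1928] yaw 87.28 z [-0.001 -0.002 -1.   ] F [-0.8 -0.6  1.1] op 49.6 q [-0.18  1.   -1.1   1.59  0.95  1.17 -1.55]
[ 314   40   26  153 2745] {'mid': array([0.5755, 0.4214]), 'yaw': np.float64(-87.38), 'len': np.float64(0.1381), 'shankoff': np.float64(-0.0003), 'ends': array([0.5724, 0.4904, 0.5787, 0.3525]), 'wid': np.float64(0.017)} [0.011  0.0152 0.0171]
[ 463   65   49  116 1930] {'mid': array([0.7247, 0.4114]), 'yaw': np.float64(-105.99), 'len': np.float64(0.1052), 'shankoff': np.float64(-0.0001), 'ends': array([0.7392, 0.4619, 0.7102, 0.3608]), 'wid': np.float64(0.0104)} [0.0121 0.0207 0.0289]
[   0   80   23  105 1151] {'mid': array([0.274 , 0.4244]), 'yaw': np.float64(-92.77), 'len': np.float64(0.0967), 'shankoff': np.float64(0.0004), 'ends': array([0.2763, 0.4726, 0.2716, 0.3761]), 'wid': np.float64(0.0119)} [0.0106 0.0136 0.0186]
[ 109   96   38   37 1108] {'mid': array([0.389 , 0.4367]), 'yaw': np.float64(-3.07), 'len': np.float64(0.0333), 'shankoff': np.float64(0.0002), 'ends': array([0.3724, 0.4376, 0.4057, 0.4358]), 'wid': np.float64(0.0327)} [0.0131 0.0143 0.0153]
[224 159  27  40 659] {'mid': array([0.488 , 0.3697]), 'yaw': np.float64(-73.35), 'len': np.float64(0.0382), 'shankoff': np.float64(0.0003), 'ends': array([0.4826, 0.388 , 0.4935, 0.3514]), 'wid': np.float64(0.0212)} [0.0123 0.0164 0.0193]
[174 194  27  24 353] {'mid': array([0.4343, 0.3444]), 'yaw': np.float64(-130.34), 'len': np.float64(0.0265), 'shankoff': np.float64(-0.0), 'ends': array([0.4429, 0.3545, 0.4257, 0.3343]), 'wid': np.float64(0.024)} [0.011  0.0129 0.0141]
```

View pics/w26.png

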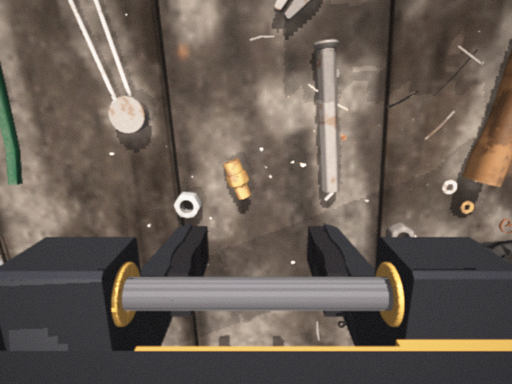

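Run:
```python
from h import *
go([.5755,.4225,.05],Rt(92.6))
```

```text
d [0.862, 1.084, 2.379] a [-0.01, 0.016, -0.886] dist mm 165.0 deg 5.0
```

servo_tool:
  deltas:
    - {"dx":0.86,"dy":1.08,"dz":0.5,"ax":0,"ay":0,"az":-0.89,"hand":50}
    - {"dx":0.86,"dy":1.08,"dz":1.5,"ax":0,"ay":0,"az":-0.89,"hand":50}
    - {"dx":0.86,"dy":1.08,"dz":2.2,"ax":0,"ay":0,"az":-0.89,"hand":50}
    - {"dx":0.86,"dy":1.08,"dz":2.38,"ax":0,"ay":0,"az":-0.89,"hand":50}
    - {"dx":0.86,"dy":1.08,"dz":2.38,"ax":0,"ay":0,"az":-0.89,"hand":50}
    - {"dx":0.86,"dy":1.08,"dz":2.38,"ax":0,"ay":0,"az":-0.89,"hand":50}

```text
clock: 32.15
tool_pos: [0.5758, 0.4258, 0.0534]
eef_rot: [0.69, 0.723, 0.002, -0.001]
contact_force: [0.6, 0.5, 1.2]
opening: 0.568
```

Run:
```python
from h import *
st()
p,d,m=snap('wrist','w27.png')
go([.5755,.4225,.0275],Rt(92.6))
```

```text
t 32.15 pos [0.5758 0.4258 0.0534] yaw 92.69 z [ 0.001  0.004 -1.   ] F [0.6 0.5 1.2] op 50.0 q [-0.27  1.25 -1.01  1.35  1.1   1.13 -1.38]
d [-0.056, -0.01, 0.43] a [0.017, -0.032, 0.015] dist mm 26.0 deg 0.0
```

View pics/w27.png

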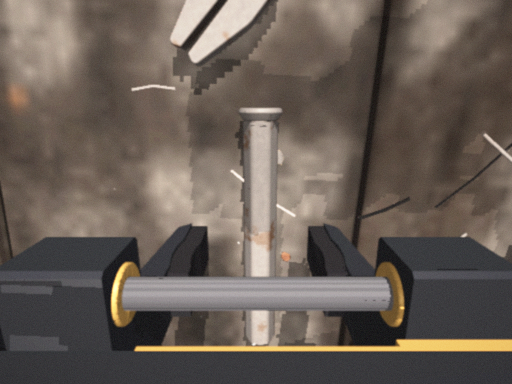

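Chisel centred between the fingers, head away (col 260, row 110). Descend and grip.

servo_tool:
  deltas:
    - {"dx":-0.05,"dy":0,"dz":0.25,"ax":0,"ay":-0.03,"az":0,"hand":50}
    - {"dx":-0.05,"dy":0,"dz":0.4,"ax":0,"ay":-0.03,"az":0,"hand":50}
    - {"dx":-0.05,"dy":0,"dz":0.4,"ax":0,"ay":-0.03,"az":0,"hand":50}
    - {"dx":-0.05,"dy":0,"dz":0.4,"ax":0,"ay":-0.03,"az":0,"hand":50}

```text
clock: 32.7
tool_pos: [0.575, 0.4217, 0.0258]
eef_rot: [0.69, 0.724, -0.002, 0.001]
contact_force: [0.3, -0.1, -1.5]
opening: 0.565
```

servo_tool:
  deltas:
    - {"dx":0,"dy":0,"dz":0,"ax":0,"ay":0,"az":0,"hand":8}
    - {"dx":0,"dy":0,"dz":0,"ax":0,"ay":0,"az":0,"hand":8}
    - {"dx":0,"dy":0,"dz":0,"ax":0,"ay":0,"az":0,"hand":8}
    - {"dx":0,"dy":0,"dz":0,"ax":0,"ay":0,"az":0,"hand":8}
  newtons: 50

```text
clock: 33.2
tool_pos: [0.5756, 0.4219, 0.0264]
eef_rot: [0.69, 0.724, -0.001, 0.001]
contact_force: [1.9, 0.2, -0.2]
opening: 0.181
```

servo_tool:
  deltas:
    - {"dx":0,"dy":0,"dz":-0.3,"ax":0,"ay":0,"az":0,"hand":8}
    - {"dx":0,"dy":0,"dz":-1.0,"ax":0,"ay":0,"az":0,"hand":8}
    - {"dx":0,"dy":0.4,"dz":-1.7,"ax":0,"ay":0,"az":0,"hand":8}
    - {"dx":0,"dy":0.4,"dz":-1.7,"ax":0,"ay":0,"az":0,"hand":8}

```text
clock: 33.7
tool_pos: [0.602, 0.4249, 0.1335]
eef_rot: [0.692, 0.722, 0.003, 0.001]
contact_force: [0.1, -0.1, -2.3]
opening: 0.174
```

Run:
```python
from h import *
st()
p,d,m=snap('wrist','w28.png')
go([.46,.33,.13],Rt(88)); go([.45,.15,.13],Rt(70))
```

```text
t 33.7 pos [0.602  0.4249 0.1335] yaw 92.5 z [ 0.005  0.003 -1.   ] F [ 0.1 -0.1 -2.3] op 15.4 q [-0.26  1.18 -1.06  1.26  1.01  1.25 -1.28]
d [-1.455, -2.404, 0.008] a [0.016, 0.004, 0.769] dist mm 168.0 deg 4.0
d [-4.444, -2.707, 0.009] a [0.017, 0.001, 3.769] dist mm 312.0 deg 22.0
```

View pics/w28.png

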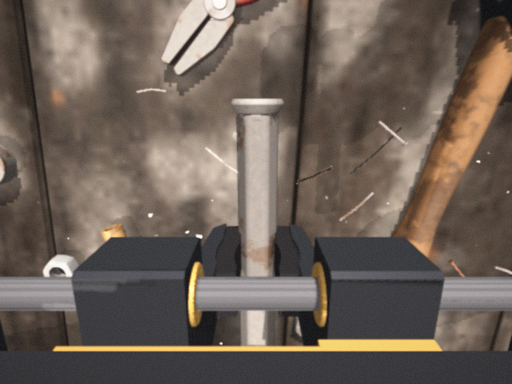

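servo_tool:
  deltas:
    - {"dx":0,"dy":-1,"dz":0,"ax":0,"ay":0,"az":0.3,"hand":8}
    - {"dx":-0.3,"dy":-2.1,"dz":0,"ax":0,"ay":0,"az":0.77,"hand":8}
    - {"dx":-1.0,"dy":-2.5,"dz":0,"ax":0,"ay":0,"az":0.77,"hand":8}
    - {"dx":-2.0,"dy":-2.6,"dz":0,"ax":0,"ay":0,"az":2,"hand":8}
    - {"dx":-3.0,"dy":-2.7,"dz":0,"ax":0,"ay":0,"az":3,"hand":8}
    - {"dx":-4.0,"dy":-2.7,"dz":0,"ax":0,"ay":0,"az":3.77,"hand":8}
    - {"dx":-4.4,"dy":-2.7,"dz":0,"ax":0,"ay":0,"az":3.77,"hand":8}

```text
clock: 34.62
tool_pos: [0.4479, 0.1465, 0.1279]
eef_rot: [0.82, 0.573, -0.004, 0.002]
contact_force: [0.4, 1.4, -1.9]
opening: 0.177
```

Run:
```python
from h import *
st()
go([.46,-.03,.125],Rt(30)); go([.5745,-.0985,.12],Rt(-3.3))
```

```text
t 34.62 pos [0.4479 0.1465 0.1279] yaw 69.9 z [-0.005 -0.008 -1.   ] F [ 0.4  1.4 -1.9] op 15.6 q [ 0.15  0.93 -0.99  2.11  1.16  0.82 -1.94]
d [-2.692, 1.201, 0.071] a [0.017, 0.093, 6.65] dist mm 176.0 deg 39.0
d [-3.108, 3.386, 0.155] a [0.045, 0.089, 12.2] dist mm 275.0 deg 73.0
```

servo_tool:
  deltas:
    - {"dx":-2.69,"dy":1.2,"dz":0.07,"ax":0.02,"ay":0.09,"az":6.65,"hand":8}
    - {"dx":-2.69,"dy":1.2,"dz":0.07,"ax":0.02,"ay":0.09,"az":6.65,"hand":8}
    - {"dx":-2.69,"dy":1.2,"dz":0.07,"ax":0.02,"ay":0.09,"az":6.65,"hand":8}
    - {"dx":-2.69,"dy":1.2,"dz":0.07,"ax":0.02,"ay":0.09,"az":6.65,"hand":8}
    - {"dx":-3.1,"dy":3.38,"dz":0.15,"ax":0.04,"ay":0.09,"az":12.2,"hand":8}
    - {"dx":-3.1,"dy":3.38,"dz":0.15,"ax":0.04,"ay":0.09,"az":12.2,"hand":8}
    - {"dx":-3.1,"dy":3.38,"dz":0.15,"ax":0.04,"ay":0.09,"az":12.2,"hand":8}
    - {"dx":-3.1,"dy":3.38,"dz":0.15,"ax":0.04,"ay":0.09,"az":12.2,"hand":8}
    - {"dx":-3.1,"dy":3.38,"dz":0.15,"ax":0.04,"ay":0.09,"az":12.2,"hand":8}

```text
clock: 35.75
tool_pos: [0.5753, -0.091, 0.1201]
eef_rot: [1.0, -0.025, 0.001, -0.003]
contact_force: [0.7, 0.7, -1.6]
opening: 0.179
```

Run:
```python
from h import *
st()
p,d,m=snap('wrist','w29.png');c=cloud(d,m)
H=(c[...,2]>.085)&(c[...,2]<.13); H[:, :225]=0; H[:,300:]=0; H[225:]=0
P=c[H]; P=P[P[:,0]>.6]; print('far x',P[:,0].max(),'z',np.median(P[:,2]),'y',[(a,P[(P[:,0]>a)&(P[:,0]<a+.01),1].mean().round(4)) for a in (.6,.61,.62)])
hsv=cv2.cvtColor(p,cv2.COLOR_RGB2HSV); M=cv2.inRange(hsv,(80,90,70),(105,255,255)); M[:,:200]=0; M[:,325:]=0;M[230:]=0
v,u=np.nonzero(M); Q=plane(m,np.c_[u,v],.010); print('cyan x max',Q[:,0].max())
for a in (.59,.6,.61,.63,.64):
    k=(Q[:,0]>a)&(Q[:,0]<a+.006)
    if k.any(): print(a,Q[k,1].min().round(4),Q[k,1].max().round(4))
go([.5745,-.0990,.06],Rt(-3.3))
```

```text
t 35.75 pos [ 0.5753 -0.091   0.1201] yaw -2.82 z [ 0.002  0.006 -1.   ] F [ 0.7  0.7 -1.6] op 15.8 q [ 0.5   0.95 -0.77  1.79  0.9   0.8  -2.36]
far x 0.6444769584855131 z 0.10945760558836462 y [(0.6, np.float64(-0.093)), (0.61, np.float64(-0.0936)), (0.62, np.float64(-0.094))]
cyan x max 0.6518697031849333
0.59 -0.1172 -0.0648
0.6 -0.1358 -0.0655
0.61 -0.1365 -0.0663
0.63 -0.1245 -0.1081
0.64 -0.1239 -0.1021
d [-0.014, 0.14, 1.005] a [-0.057, -0.017, 0.076] dist mm 60.0 deg 0.0
```

View pics/w29.png

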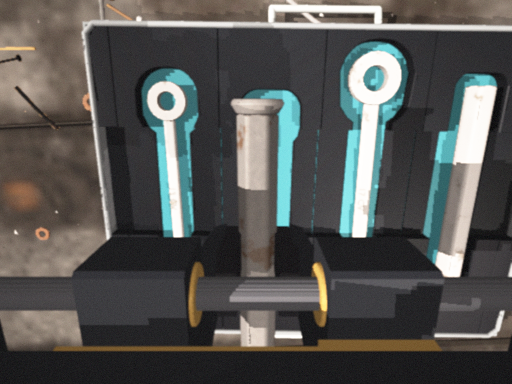

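servo_tool:
  deltas:
    - {"dx":0,"dy":0.13,"dz":0.3,"ax":-0.06,"ay":-0.02,"az":0.08,"hand":8}
    - {"dx":0,"dy":0.13,"dz":0.8,"ax":-0.06,"ay":-0.02,"az":0.08,"hand":8}
    - {"dx":0,"dy":0.13,"dz":1.03,"ax":-0.06,"ay":-0.02,"az":0.08,"hand":8}
    - {"dx":0,"dy":0.13,"dz":1.03,"ax":-0.06,"ay":-0.02,"az":0.08,"hand":8}
    - {"dx":0,"dy":0.13,"dz":1.03,"ax":-0.06,"ay":-0.02,"az":0.08,"hand":8}

```text
clock: 36.42
tool_pos: [0.5775, -0.0992, 0.0595]
eef_rot: [1.0, -0.031, 0.002, 0.0]
contact_force: [-0.0, -0.3, -1.3]
opening: 0.178
```

Run:
```python
from h import *
st()
p,d,m=snap('wrist','w30.png')
go([.575,-.0990,.0378],Rt(-3.0))
```

```text
t 36.42 pos [ 0.5775 -0.0992  0.0595] yaw -3.57 z [ 0.003 -0.    -1.   ] F [-0.  -0.3 -1.3] op 15.7 q [ 0.47  1.03 -0.69  1.8   1.    0.71 -2.43]
d [-0.046, -0.002, 0.365] a [0.003, -0.033, -0.097] dist mm 22.0 deg 0.0
```

View pics/w30.png

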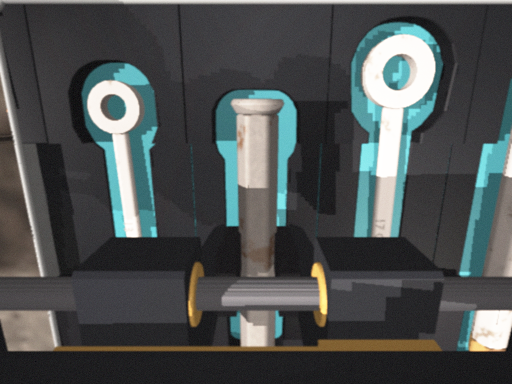

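Well centred; lower the rest.

servo_tool:
  deltas:
    - {"dx":-0.04,"dy":0,"dz":0.18,"ax":0,"ay":-0.03,"az":-0.1,"hand":8}
    - {"dx":-0.04,"dy":0,"dz":0.3,"ax":0,"ay":-0.03,"az":-0.1,"hand":8}
    - {"dx":-0.04,"dy":0,"dz":0.36,"ax":0,"ay":-0.03,"az":-0.1,"hand":8}
    - {"dx":-0.04,"dy":0,"dz":0.36,"ax":0,"ay":-0.03,"az":-0.1,"hand":8}

```text
clock: 36.98
tool_pos: [0.5746, -0.0993, 0.0369]
eef_rot: [1.0, -0.026, -0.001, 0.0]
contact_force: [-0.5, 0.5, -1.9]
opening: 0.177
```

Run:
```python
from h import *
st()
p,d,m=snap('wrist','w31.png')
c=cloud(d,m); P=c[100:215,235:280].reshape(-1,3); print(np.percentile(P[:,2],[50,90]))
```

```text
t 36.98 pos [ 0.5746 -0.0993  0.0369] yaw -2.99 z [-0.002 -0.    -1.   ] F [-0.5  0.5 -1.9] op 15.6 q [ 0.46  1.06 -0.67  1.8   1.04  0.68 -2.46]
[0.02595486 0.02767543]
```

View pics/w31.png

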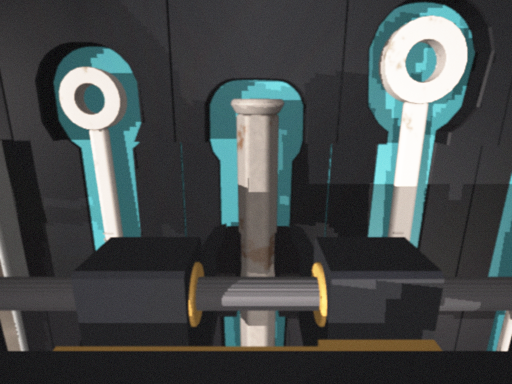

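servo_tool:
  deltas:
    - {"dx":0,"dy":0,"dz":0,"ax":0,"ay":0,"az":0,"hand":32}
    - {"dx":0,"dy":0,"dz":0,"ax":0,"ay":0,"az":0,"hand":32}
    - {"dx":0,"dy":0,"dz":-0.3,"ax":0,"ay":0,"az":0,"hand":32}
    - {"dx":0,"dy":0,"dz":-0.8,"ax":0,"ay":0,"az":0,"hand":32}
    - {"dx":-0.8,"dy":0.3,"dz":-1.8,"ax":0,"ay":0,"az":0,"hand":32}
    - {"dx":-1.8,"dy":0.6,"dz":-2.8,"ax":0,"ay":0,"az":0,"hand":32}
    - {"dx":-2.4,"dy":0.6,"dz":-3.2,"ax":0,"ay":0,"az":0,"hand":32}
    - {"dx":-2.4,"dy":0.6,"dz":-3.2,"ax":0,"ay":0,"az":0,"hand":32}

```text
clock: 38.02
tool_pos: [0.4273, -0.1281, 0.2321]
eef_rot: [1.0, -0.026, 0.0, 0.002]
contact_force: [-0.1, -0.1, -0.6]
opening: 0.361
```

Run:
```python
from h import *
st()
p,d,m=snap('wrist','w32.png'); snap('top','t32.png')
c=cloud(d,m)
g=p.min(2)>110
for n,ylo,yhi in (('small',-.05,-.01),('chisel',-.12,-.08),('large',-.195,-.145),('drift',-.265,-.22)):
    k=(c[...,0]>.47)&(c[...,0]<.69)&(c[...,1]>ylo)&(c[...,1]<yhi)&(c[...,2]>.0135)&(c[...,2]<.04)&g; k[240:]=0
    P=c[k]; print(n,len(P),'x',P[:,0].min().round(3),P[:,0].max().round(3),'z',np.percentile(P[:,2],[5,50,95]).round(4), 'z far/near',np.median(P[P[:,0]>np.percentile(P[:,0],80)][:,2]).round(4),np.median(P[P[:,0]<np.percentile(P[:,0],20)][:,2]).round(4))
cv2.imwrite('pics/t32c.png',cv2.resize(load('t32.png')[0][140:240,300:420,::-1],None,fx=5,fy=5,interpolation=cv2.INTER_CUBIC))
```

```text
t 38.02 pos [ 0.4273 -0.1281  0.2321] yaw -2.96 z [ 0.    -0.004 -1.   ] F [-0.1 -0.1 -0.6] op 31.8 q [ 0.75  0.65 -0.91  2.1   0.77  0.77 -2.28]
small 992 x 0.496 0.595 z [0.0143 0.0159 0.0175] z far/near 0.0154 0.0165
chisel 1460 x 0.505 0.59 z [0.0191 0.0252 0.0268] z far/near 0.0252 0.0252
large 1515 x 0.472 0.587 z [0.0145 0.0162 0.0177] z far/near 0.0157 0.0169
drift 2075 x 0.485 0.583 z [0.0195 0.0261 0.028 ] z far/near 0.026 0.0261
```

View pics/w32.png

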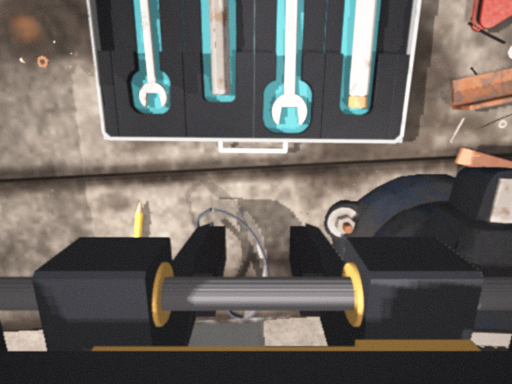

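View pics/t32c.png

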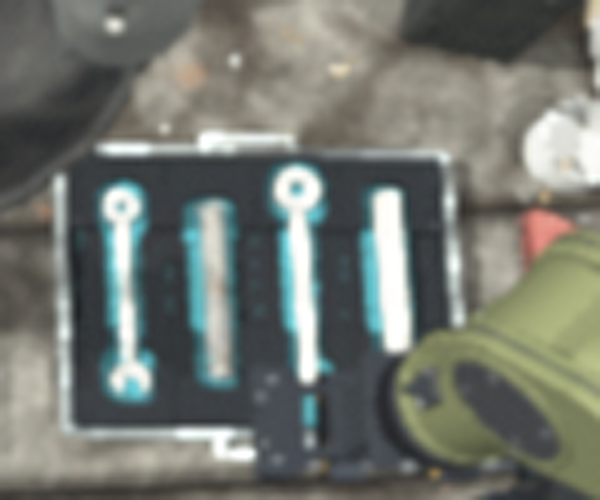

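All four lie level in their cut-outs: the tops at the far and near ends are within about 1 mm of the height expected when home. I'm handing in.

Run:
```python
from h import *
print(r.finish_job())
```

```text
the job is handed in; nothing more can be done
None
```

All four tools are back in the tray, each in its own cut-out. The rings of both spanners and the chisel's head point to the back; the drift lies with its brass end to the front. I handed the job in at about 38 s.

- **Small spanner:** it lay under a hanging welding helmet, where the gripper could not reach it upright. I drew it out with the closed, tilted fingertips, then gripped it and set it in.
- **Gripping:** the first grip on the drift was about 5 mm too high, so I opened the gripper and took it again lower. When I lowered for the small spanner, the fingertips touched the bench with about 12 N, so I backed off before gripping.
- **Carrying:** just after lifting the chisel, I moved it about 25 mm the wrong way. It touched nothing.
- **Last checks:** the depth picture after release gave tool tops at about 16 mm (both spanners), 25 mm (chisel) and 26 mm (drift) above the bench. That is within about 1 mm of lying on the 10 mm floors. Near and far ends were level to about 1 mm, though the wrist view did not take in the far ends.
- **What the pictures showed:** the top view showed all four inside their cut-outs, but the arm hid the front ends of the large spanner and drift. Those ends show seated in the wrist picture. No final check failed or disagreed.

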